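# Mirror the bedside row onto the other rack

## Task

I am changing to the other side of the bed: move the four things from the full bamboo rack to the empty one in reverse order, so that the one at the left end of the full rack comes to the right end of the other, the next one beside it, and so on to the last. Stand each upright on the middle of its dark round mark and let go; never tip any of them over on the way.

Things in the scene. Friction and masses are not known exactly. Their poses are not given: they have to be found in the camera images.
- rack_full: low bamboo rack that holds the four things at the start; fixed. A board 90 mm deep (its x) and 340 mm long (its y), top face 22 mm above the table, with a 10 mm thick end board at each end (centred 165 mm from the middle) that rises to 45 mm above the table; open at front and back. Origin: centre of its underside, on the table. Its row runs along its y axis: four places, at y = +120, +40, -40 and -120 mm, all at x = 0.
- rack_empty: the same low bamboo rack, empty at the start; fixed; same sizes, origin, axes and four places (y = +120, +40, -40, -120 mm, x = 0), each shown by a flush dark round mark 56 mm across on the board's top, 22 mm above the table. It stands left or right of the full rack; both racks run roughly across in front of the robot, with their +y ends to the robot's left and +x pointing away from it, each turned by up to about 15 degrees.
- tower_mid (a point): white plastic pill tower of three stacked tiers (clipped together, one rigid piece): round, 44 mm across, 82 mm tall, about 70 g. The point is its centre, half-way up (41 mm over its foot); z up its axis.
- bottle_mid (a point): amber plastic bottle with a white flip-top lid: round body 42 mm across up to 52 mm above its foot, then a white lid 34 mm across from 56 mm to the top at 76 mm; about 80 g. The point is on its axis half-way up (38 mm over its foot); z up.
- tin_mid (a point): squat round stainless steel tin: 54 mm across, 46 mm tall, about 90 g. The point is its centre, half-way up (23 mm over its foot); z up.
- carton_mid (a point): square brown carton of plasters with a pale paper band: 40 x 40 mm, 66 mm tall, about 60 g. The point is its centre, half-way up (33 mm over its foot); x and y square to its sides, z up.
- pad_round: cork pad, 3 mm thick, glued on one of the full rack's four places (fixed; it tells that place for good); round, 64 mm across. The pill tower starts on it. Origin: centre of its underside, on the rack's board; the top is 25 mm above the table.
- pad_square: cork pad, 3 mm thick, glued on one of the full rack's four places (fixed; it tells that place for good); square, 62 mm. The carton starts on it. Origin: centre of its underside, on the rack's board; the top is 25 mm above the table.
- pad_oblong: cork pad, 3 mm thick, glued on one of the full rack's four places (fixed; it tells that place for good); oblong, 82 mm (its x) by 46 mm (its y). The bottle starts on it. Origin: centre of its underside, on the rack's board; the top is 25 mm above the table.
- pad_cross: cork pad, 3 mm thick, glued on one of the full rack's four places (fixed; it tells that place for good); cross-shaped, 74 mm (its x) by 70 mm (its y). The tin starts on it. Origin: centre of its underside, on the rack's board; the top is 25 mm above the table.
Mind the look-alikes: they are no part of the job. What is shaped like the part that bears tower_mid but green is not meant.

How it is judged:
At the end, for the whole second after the job is handed in: Each thing stands upright (within 0.1 rad), released and at rest on the initially empty rack, within 15 mm along and across it of the mark that mirrors the place of its pad: pad at y = +120 mm of the full rack means mark at y = -120 mm of the other, +40 means -40, and so on (((y of pad_round in the frame of rack_full between 0.1 and 0.14 m and y of tower_mid in the frame of rack_empty between -0.135 and -0.105 m) or (y of pad_round in the frame of rack_full between 0.02 and 0.06 m and y of tower_mid in the frame of rack_empty between -0.055 and -0.025 m) or (y of pad_round in the frame of rack_full between -0.06 and -0.02 m and y of tower_mid in the frame of rack_empty between 0.025 and 0.055 m) or (y of pad_round in the frame of rack_full between -0.14 and -0.1 m and y of tower_mid in the frame of rack_empty between 0.105 and 0.135 m)) and x of tower_mid in the frame of rack_empty between -0.015 and 0.015 m and z of tower_mid in the frame of rack_empty between 0.057 and 0.069 m and angle between each of tower_mid, carton_mid, bottle_mid, tin_mid's own z axis and vertical below 0.1 rad and linear speed of each of tower, carton, bottle, tin below 0.02 m/s and ((y of pad_square in the frame of rack_full between 0.1 and 0.14 m and y of carton_mid in the frame of rack_empty between -0.135 and -0.105 m) or (y of pad_square in the frame of rack_full between 0.02 and 0.06 m and y of carton_mid in the frame of rack_empty between -0.055 and -0.025 m) or (y of pad_square in the frame of rack_full between -0.06 and -0.02 m and y of carton_mid in the frame of rack_empty between 0.025 and 0.055 m) or (y of pad_square in the frame of rack_full between -0.14 and -0.1 m and y of carton_mid in the frame of rack_empty between 0.105 and 0.135 m)) and x of carton_mid in the frame of rack_empty between -0.015 and 0.015 m and z of carton_mid in the frame of rack_empty between 0.049 and 0.061 m and ((y of pad_oblong in the frame of rack_full between 0.1 and 0.14 m and y of bottle_mid in the frame of rack_empty between -0.135 and -0.105 m) or (y of pad_oblong in the frame of rack_full between 0.02 and 0.06 m and y of bottle_mid in the frame of rack_empty between -0.055 and -0.025 m) or (y of pad_oblong in the frame of rack_full between -0.06 and -0.02 m and y of bottle_mid in the frame of rack_empty between 0.025 and 0.055 m) or (y of pad_oblong in the frame of rack_full between -0.14 and -0.1 m and y of bottle_mid in the frame of rack_empty between 0.105 and 0.135 m)) and x of bottle_mid in the frame of rack_empty between -0.015 and 0.015 m and z of bottle_mid in the frame of rack_empty between 0.054 and 0.066 m and ((y of pad_cross in the frame of rack_full between 0.1 and 0.14 m and y of tin_mid in the frame of rack_empty between -0.135 and -0.105 m) or (y of pad_cross in the frame of rack_full between 0.02 and 0.06 m and y of tin_mid in the frame of rack_empty between -0.055 and -0.025 m) or (y of pad_cross in the frame of rack_full between -0.06 and -0.02 m and y of tin_mid in the frame of rack_empty between 0.025 and 0.055 m) or (y of pad_cross in the frame of rack_full between -0.14 and -0.1 m and y of tin_mid in the frame of rack_empty between 0.105 and 0.135 m)) and x of tin_mid in the frame of rack_empty between -0.015 and 0.015 m and z of tin_mid in the frame of rack_empty between 0.039 and 0.051 m); the robot touches nothing.
It fails at once if the tower is tipped over (leans more than 0.6 rad) (angle between tower_mid's own z axis and vertical above 0.6 rad).
It fails at once if the carton is tipped over (leans more than 0.6 rad) (angle between carton_mid's own z axis and vertical above 0.6 rad).
It fails at once if the bottle is tipped over (leans more than 0.6 rad) (angle between bottle_mid's own z axis and vertical above 0.6 rad).
It fails at once if the tin is tipped over (leans more than 0.6 rad) (angle between tin_mid's own z axis and vertical above 0.6 rad).
It also fails if it takes over 104 s, if anything falls off the work surface, if the arm or the gripper's body presses on something with over 40 N, if the wrist force passes 120 N, or if a joint passes its speed limit or range.

## Robot

A 6-joint arm with a two-finger parallel gripper is mounted at the origin on the work surface. World frame = base frame: x ahead of the robot, y to its left, z up, the work surface at z = 0. Lengths are in m, angles in rad, forces in N, time in s.
With the tool pointing down it reaches from about 0.3 to 0.875 m from the base axis. Payload 6.4 kg.
Tool frame: the origin (TCP) lies at the very end of the fingers, on their centre line; the grasp point (between the pads) lies tcp_to_grasp behind it (tcp_to_grasp is the distance from the TCP to the grasp point, in m); z points along the fingers, y is the direction in which the jaws open and shut (so a half turn about z gives the same grasp; the last joint's range is limited). The gripper opens to 85 mm and grips with 20 to 120 N. Pads are 22 mm wide; open, the fingers measure 114 mm over their backs; the gripper's body (76 mm by 85 mm) begins 54 mm behind the grasp point. The pads swing forward as they close: fully open they stand 13 mm farther back than shut.
Start: joints at [1.112, 0.181, 1.607, -0, 1.354, -0.206], TCP at [0.144, 0.557, 0.231] pointing down, gripper open.
Joint ranges: [-2.99, 2.99], [-0.89, 2.07], [0.3, 2.58], [-1.14, 4.28], [0, 2.63], [-3.12, 3.12]. Speed limits (rad/s): [2.57, 2.57, 3.01, 3.14, 3.14, 3.14].

## Interface

Orientations are given as a unit quaternion [w, x, y, z].
In Python, from bench import get_obs, camera, hand_in, tcp_to_grasp gives the robot as it stands.
- The arm moves only by the shell command python3 -m inch 'ROWS' [OPENING]. ROWS is JSON, a list of rows, each an object with "delta_pos": the shift along the tool's x, y, z in cm, a list of three; "rotation": the turn, a rotation vector about the tool's x, y, z in rad, a list of three. In form: [{"delta_pos": [x, y, z], "rotation": [rx, ry, rz]}, ...]. A call has 1 to 10 rows; each row shifts and turns the commanded pose from where the row before left it, along the tool's axes as they then stand; what a row does not reach is not made up. A row lasts 1/10 s, in which the tool goes at most 50 mm and 8.59 degrees, less where a joint would pass 70% of its speed; a pose out of reach is approached as far as the arm can. A call is refused whole if a number of a shift passes 5 or a number of a turn 0.15, either way. A call with a gripper value outside its range is refused whole. OPENING is the finger opening in cm, from 0 to 8.54, set as the call begins (- or left out, the last holds). The fingers move at their own pace and stop on an object; the grip force is fixed at half the most. Time passes only in rows, so rows that do not move let the fingers close. It gives the time, the measured TCP pose, the force and the opening at its end, in the units of the state.
- get_obs(): the state, without advancing time (a new reading comes with each control period).
- camera(name): name is "scene" or "top" or "wrist"; returns a dict with "color" (480x640x3 uint8, red, green, blue), "vfov" (degrees; the focal length in pixels is half the picture's height over the tangent of half this angle, whatever the lens; pixels are square), "cx", "cy" (the principal point, pixels), "eye" and "orientation" of the camera in the world; the wrist camera has in their place "T_tool_cam" (4x4, takes a point from camera to tool coordinates, whose origin is the TCP and whose axes are the flange's). Camera axes: x right, y down, z forward; pixel columns grow to the right and rows downward; lengths in m; the calibration is good to about 2 mm. A picture is of the moment at which its call begins: read the wrist's pose just before it. There is no depth.
- hand_in(): hands the job in, once; it reports no verdict.
The state is a dict: "time_s": time; "q": joint angles; "dq": joint speeds; "joint_efforts": joint torques, N m; "eef_pos": TCP position; "eef_rot": TCP orientation; "wrist_force": force on the tool from outside, world axes, zero at the start; "torque": the same for the moment, N m; "opening": opening from 0.0 (shut) to 1.0 (fully open).
Only numpy, scipy, OpenCV 4.12 (cv2) and the standard library are available. Lean on these libraries where they do the work, as an engineer would, in place of code of your own. Each camera call takes 0.05 s, during which the arm holds its last target.

## Working session

There is one attempt and no reset: what is moved stays moved. The work goes in short steps, Python scripts to look and compute and a shell command to move; the robot and the scene stay as the last step left them, time stands still between calls to the robot, and variables do not carry over. Pictures are saved under pics/ and viewed, and the job is handed in when it is done.

```bash
ls -la; mkdir -p pics; cat > h.py <<'E'
import numpy as np, cv2
from bench import get_obs, camera, hand_in, tcp_to_grasp
from scipy.spatial.transform import Rotation as R
def rot(q): return R.from_quat([q[1],q[2],q[3],q[0]])
def save(n,im): cv2.imwrite('pics/'+n,cv2.cvtColor(im,cv2.COLOR_RGB2BGR))
E
python3 - <<'E'
from h import *
o=get_obs(); print(o)
print(tcp_to_grasp)
for n in ['top','scene','wrist']:
    c=camera(n); save(n+'0.png',c['color']); print(n,{k:v for k,v in c.items() if k!='color'})
E
```

```text
total 12
drwxr-xr-x  3 agent agent 4096 Dec  6 18:36 .
drwxr-xr-x 23 root  root  4096 Dec  6 18:36 ..
drwxr-xr-x  2 agent agent 4096 Dec  6 18:36 pics
{'time_s': 0.0, 'q': array([ 1.11168739e+00,  1.81535785e-01,  1.60805056e+00, -2.29284802e-05,
        1.35379582e+00, -2.06298489e-01]), 'dq': array([-0.00045221,  0.0003399 , -0.00143982,  0.00089161, -0.00057229,
        0.00060933]), 'joint_efforts': array([-1.73700504e-03, -4.44857597e+01, -3.51342416e+01, -4.08614887e-04,
        8.88254464e-03, -3.75359818e-06]), 'eef_pos': array([0.14355199, 0.55619994, 0.23036655]), 'eef_rot': array([-2.81648682e-04,  1.26066359e-01,  9.92021407e-01, -8.49348727e-04]), 'wrist_force': array([-0.30270558, -0.21758946,  0.11155137]), 'torque': array([ 0.01365959,  0.03058737, -0.03630695]), 'opening': 1.0005126269988143}
0.0187
top {'vfov': 50.37123993905723, 'cx': 307.5366983554013, 'cy': 238.80321477910636, 'eye': array([ 0.30291823, -0.01708863,  1.02850112]), 'orientation': array([-0.06025987,  0.71392954, -0.69666094,  0.03656345])}
scene {'vfov': 47.56172905692107, 'cx': 316.76557196036316, 'cy': 246.125490215811, 'eye': array([ 1.00313197, -0.14077367,  1.00540242]), 'orientation': array([-0.21127848,  0.74586694,  0.60986153, -0.16465973])}
wrist {'vfov': 64.32005768195037, 'cx': 320.9672931162507, 'cy': 237.42395620557966, 'T_tool_cam': array([[ 1.13060600e-03, -9.49227899e-01, -3.14587218e-01,
         8.15300785e-02],
       [ 9.99999355e-01,  1.03892856e-03,  4.59094591e-04,
        -3.22436897e-04],
       [-1.08951748e-04, -3.14587534e-01,  9.49228461e-01,
        -1.41778478e-01],
       [ 0.00000000e+00,  0.00000000e+00,  0.00000000e+00,
         1.00000000e+00]])}
```

View pics/top0.png

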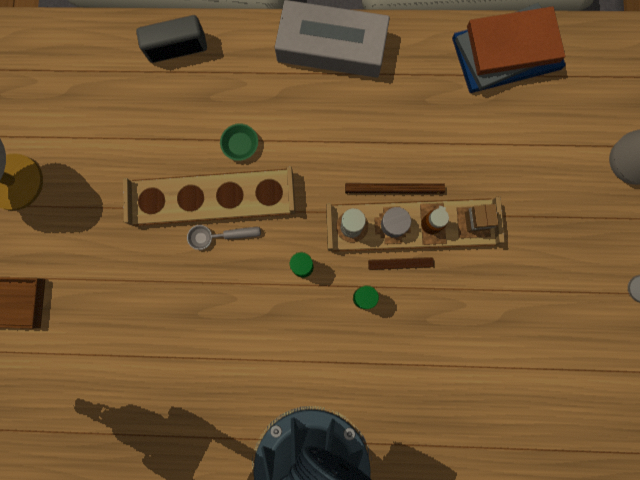

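View pics/scene0.png

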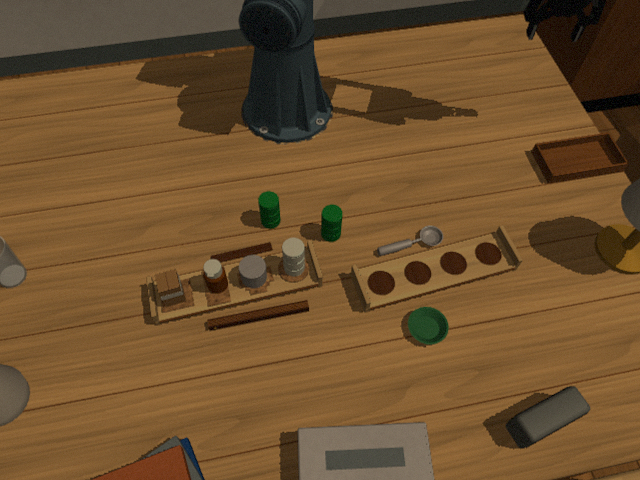

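View pics/wrist0.png

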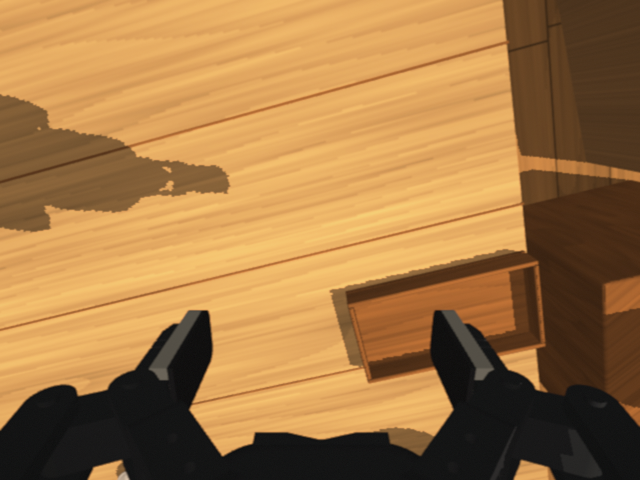

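The top view has up = +x and left = +y. The full rack is at right, with (left to right) the white tower (352,223), tin (396,222), bottle (435,220) and carton (482,217). The empty rack is at left, with marks at (152,200), (190,198), (230,195) and (269,192). The green towers at (301,265) and (366,297) are the look-alikes. Next I enlarge and measure.

```bash
cat >> h.py <<'E'
def ray(c,uv):
    f=240/np.tan(np.radians(c['vfov'])/2)
    d=np.array([(uv[0]-c['cx'])/f,(uv[1]-c['cy'])/f,1.0])
    if 'eye' in c: return np.array(c['eye']), rot(c['orientation']).apply(d)
    T=c['T']@c['T_tool_cam']; return T[:3,3], T[:3,:3]@d
def onz(c,uv,z):
    e,d=ray(c,uv); return e+d*(z-e[2])/d[2]
def proj(c,p):
    f=240/np.tan(np.radians(c['vfov'])/2)
    if 'eye' in c: q=rot(c['orientation']).inv().apply(np.array(p)-c['eye'])
    else:
        T=np.linalg.inv(c['T']@c['T_tool_cam']); q=T[:3,:3]@np.array(p)+T[:3,3]
    return np.array([c['cx']+f*q[0]/q[2],c['cy']+f*q[1]/q[2]])
def wrist():
    o=get_obs(); c=camera('wrist'); T=np.eye(4); T[:3,:3]=rot(o['eef_rot']).as_matrix(); T[:3,3]=o['eef_pos']; c['T']=T; return c
E
python3 - <<'E'
from h import *
for n,(a,b,cc,d) in {'top':(320,190,510,275),'scene':(140,220,330,330)}.items():
    c=camera(n); im=c['color']; save(n+'crop.png',cv2.resize(im[b:d,a:cc],None,fx=4,fy=4,interpolation=cv2.INTER_CUBIC))
c=camera('top'); im=c['color']; hsv=cv2.cvtColor(im,cv2.COLOR_RGB2HSV)
for u,v in [(152,200),(190,198),(140,195),(352,219),(396,218)]: print(u,v,im[v,u],hsv[v,u])
for n,roi in (('top',(120,165,300,230)),('scene',(345,225,520,310))):
    c=camera(n); im=c['color']; a,b,x,y=roi
    g=im[b:y,a:x].astype(int); m=((g[...,0]<95)&(g[...,0]-g[...,2]>20)).astype(np.uint8)
    k,l,s,ce=cv2.connectedComponentsWithStats(m)
    for i in range(1,k):
        if s[i,4]>200:
            uv=ce[i]+[a,b]; print(n,uv,s[i],onz(c,uv,.022))
E
```

```text
152 200 [64 33 15] [ 11 195  64]
190 198 [65 35 16] [ 12 192  65]
140 195 [64 37 16] [ 13 191  64]
352 219 [144 146 122] [ 33  42 146]
396 218 [117 108  97] [ 17  44 117]
top [192.26791727 207.71380471] [   6    6  174   59 2079] [0.49964025 0.25361186 0.022     ]
top [268.66254417 191.99823322] [135  14  28  27 566] [0.53512854 0.09978606 0.022     ]
top [229.2798574  194.76827094] [ 96  17  27  26 561] [0.52785092 0.17959144 0.022     ]
top [190.15921288 197.66547406] [ 57  20  27  27 559] [0.52029503 0.25912577 0.022     ]
scene [440.86464968 271.4410828 ] [   0    2  175   83 1884] [0.53450413 0.22864101 0.022     ]
scene [453.04140787 262.86128364] [ 95  27  27  23 483] [0.52011132 0.25995145 0.022     ]
scene [417.24193548 272.55040323] [ 59  36  27  24 496] [0.52746294 0.18009474 0.022     ]
scene [380.78529981 282.46421663] [ 22  46  28  24 517] [0.53488331 0.10058463 0.022     ]
```

```bash
ls pics
```

```text
scene0.png
scenecrop.png
top0.png
topcrop.png
wrist0.png
```

View pics/topcrop.png

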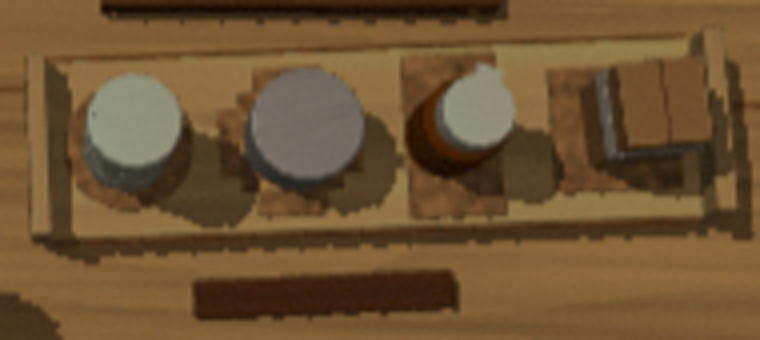

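View pics/scenecrop.png

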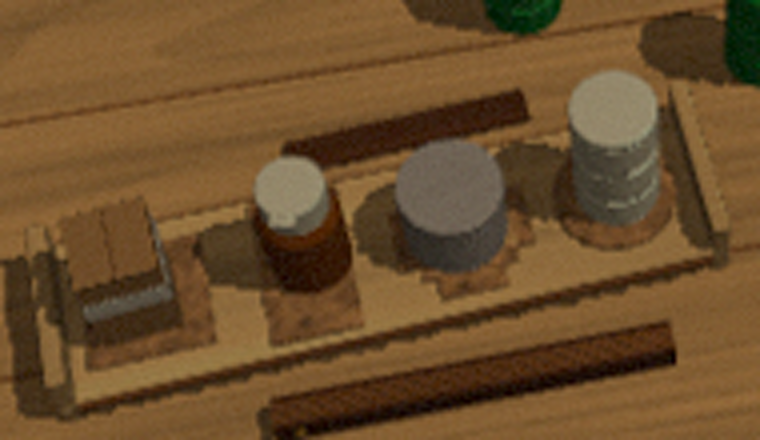

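```bash
python3 - <<'E'
from h import *
t=camera('top'); s=camera('scene')
T=lambda u,v:(320+u/4,190+v/4); S=lambda u,v:(140+u/4,220+v/4)
for n,a,b,z in [('tower',(133,120),(613,108),.107),('tin',(306,125),(450,186),.071),('bottle',(477,112),(290,187),.101),('carton',(663,102),(112,247),.091)]:
    print(n,onz(t,T(*a),z).round(4),onz(s,S(*b),z).round(4))
for a,b in zip([(612,60),(706,60),(712,140),(622,148)],[(62,215),(148,196),(168,272),(82,298)][::1]): print('cart corners top',onz(t,T(*a),.091).round(4),'scene',onz(s,S(*b),.091).round(4))
# pads via top, z=.025 ; rack ends
for n,a in [('bot pad corners',(402,55)),('',(494,55)),('',(505,215)),('',(410,215)),('rackTL(z.045)',(28,57)),('rackBL',(33,238)),('rackTR',(720,32)),('rackBR?',(735,212))]:
    z=.045 if 'rack' in n else .025
    print(n,onz(t,T(*a),z).round(4))
for a in [(195,283),(455,270),(458,310),(197,320),(105,12),(505,15)]: print('bar top z0',onz(t,T(*a),.0).round(4),'z.02',onz(t,T(*a),.02).round(4))
for b in [(285,148),(520,92),(528,112),(300,165),(265,405),(670,322),(675,362),(300,437)]: print('bar scene z0',onz(s,S(*b),.0).round(4),'z.02',onz(s,S(*b),.02).round(4))
E
```

```text
tower [ 0.4662 -0.0671  0.107 ] [ 0.4683 -0.0656  0.107 ]
tin [ 0.4719 -0.1507  0.071 ] [ 0.4751 -0.1487  0.071 ]
bottle [ 0.4743 -0.2244  0.101 ] [ 0.4778 -0.2226  0.101 ]
carton [ 0.4826 -0.3118  0.091 ] [ 0.4879 -0.3087  0.091 ]
cart corners top [ 0.5019 -0.2889  0.091 ] scene [ 0.4661 -0.3307  0.091 ]
cart corners top [ 0.5028 -0.3319  0.091 ] scene [ 0.4637 -0.2902  0.091 ]
cart corners top [ 0.4653 -0.3338  0.091 ] scene [ 0.5062 -0.284   0.091 ]
cart corners top [ 0.4607 -0.2927  0.091 ] scene [ 0.5119 -0.324   0.091 ]
bot pad corners [ 0.5164 -0.2046  0.025 ]
 [ 0.5173 -0.25    0.025 ]
 [ 0.4372 -0.2546  0.025 ]
 [ 0.4362 -0.2082  0.025 ]
rackTL(z.045) [ 0.5075 -0.0186  0.045 ]
rackBL [ 0.4182 -0.0229  0.045 ]
rackTR [ 0.5266 -0.3544  0.045 ]
rackBR? [ 0.4384 -0.3594  0.045 ]
bar top z0 [ 0.4025 -0.1052  0.    ] z.02 [ 0.4005 -0.1035  0.02  ]
bar top z0 [ 0.4121 -0.2353  0.    ] z.02 [ 0.41   -0.2311  0.02  ]
bar top z0 [ 0.392  -0.2367  0.    ] z.02 [ 0.3903 -0.2324  0.02  ]
bar top z0 [ 0.3838 -0.1064  0.    ] z.02 [ 0.3823 -0.1047  0.02  ]
bar top z0 [ 0.5412 -0.0577  0.    ] z.02 [ 0.5365 -0.0569  0.02  ]
bar top z0 [ 0.5436 -0.2616  0.    ] z.02 [ 0.5389 -0.2568  0.02  ]
bar scene z0 [ 0.395  -0.2318  0.    ] z.02 [ 0.4071 -0.23    0.02  ]
bar scene z0 [ 0.3849 -0.1041  0.    ] z.02 [ 0.3972 -0.1048  0.02  ]
bar scene z0 [ 0.3982 -0.1019  0.    ] z.02 [ 0.4102 -0.1026  0.02  ]
bar scene z0 [ 0.4069 -0.2252  0.    ] z.02 [ 0.4188 -0.2235  0.02  ]
bar scene z0 [ 0.54   -0.2569  0.    ] z.02 [ 0.5493 -0.2546  0.02  ]
bar scene z0 [ 0.535  -0.0511  0.    ] z.02 [ 0.5443 -0.0529  0.02  ]
bar scene z0 [ 0.5572 -0.0529  0.    ] z.02 [ 0.5661 -0.0547  0.02  ]
bar scene z0 [ 0.5604 -0.2417  0.    ] z.02 [ 0.5692 -0.2397  0.02  ]
```

The crop confirms that the white tower on the round pad at the left end is the one meant (green ones at (301,265) and (366,297) are look-alikes). From left to right the pads are round, cross, oblong and square, so the tower goes to -120, the tin to -40, the bottle to +40 and the carton to +120. Two-view points agree within about 3 mm. First I turn the tool so the jaws open along the full rack's x.

```bash
cat > go.py <<'E'
# usage: go.py x y z yaw(of tool y in world)
import sys; from h import *
x,y,z,a=map(float,sys.argv[1:5]); o=get_obs(); Rt=rot(o['eef_rot'])
d=Rt.inv().apply(np.array([x,y,z])-o['eef_pos'])*100
# target orientation: tool z down
Y=np.array([np.cos(a),np.sin(a),0]); Z=np.array([0,0,-1.]); X=np.cross(Y,Z)
Rg=R.from_matrix(np.c_[X,Y,Z]); rv=(Rt.inv()*Rg).as_rotvec()
print('t',round(o['time_s'],2),'pos',o['eef_pos'].round(4),'open_cm',round(o['opening']*8.54,2),'F',o['wrist_force'].round(2))
print('delta tool cm',d.round(2),'turn',rv.round(4), 'delta if first turned',(Rg.inv().apply(np.array([x,y,z])-o['eef_pos'])*100).round(2))
E
python3 go.py .467 -.0665 .2 .058
```

```text
t 0.5 pos [0.1438 0.5567 0.2313] open_cm 8.56 F [ 0.07 -0.88  0.51]
delta tool cm [-46.88 -52.26   3.13] turn [-1.00e-04  0.00e+00  1.26e+00] delta if first turned [-64.09  28.65   3.13]
```

```bash
python3 -m inch '[{"delta_pos":[0,0,0],"rotation":[0,0,0.14]},{"delta_pos":[0,0,0],"rotation":[0,0,0.14]},{"delta_pos":[0,0,0],"rotation":[0,0,0.14]},{"delta_pos":[0,0,0],"rotation":[0,0,0.14]},{"delta_pos":[0,0,0],"rotation":[0,0,0.14]},{"delta_pos":[0,0,0],"rotation":[0,0,0.14]},{"delta_pos":[0,0,0],"rotation":[0,0,0.14]},{"delta_pos":[0,0,0],"rotation":[0,0,0.14]},{"delta_pos":[0,0,0],"rotation":[0,0,0.14]},{"delta_pos":[0,0,0],"rotation":[0,0,0]}]' 7
python3 go.py .467 -.0665 .2 .058
```

```text
time_s: 1.5
eef_pos: [0.1438, 0.5567, 0.2313]
eef_rot: [-0.0, 0.687, 0.727, -0.0]
wrist_force: [-0.4, -0.1, -0.2]
opening: 0.821
t 1.5 pos [0.1438 0.5567 0.2313] open_cm 7.01 F [-0.45 -0.08 -0.21]
delta tool cm [-64.06  28.73   3.13] turn [-0.     -0.     -0.0012] delta if first turned [-64.09  28.65   3.13]
```

```bash
python3 -m inch '[{"delta_pos":[-4,1.8,0],"rotation":[0,0,0]},{"delta_pos":[-4,1.8,0],"rotation":[0,0,0]},{"delta_pos":[-4,1.8,0],"rotation":[0,0,0]},{"delta_pos":[-4,1.8,0],"rotation":[0,0,0]},{"delta_pos":[-4,1.8,0],"rotation":[0,0,0]},{"delta_pos":[-4,1.8,0],"rotation":[0,0,0]},{"delta_pos":[-4,1.8,0],"rotation":[0,0,0]},{"delta_pos":[-4,1.8,0],"rotation":[0,0,0]},{"delta_pos":[-4,1.8,0],"rotation":[0,0,0]},{"delta_pos":[-4,1.8,0],"rotation":[0,0,0]}]'
python3 go.py .467 -.0665 .2 .058
python3 -m inch '[{"delta_pos":[-4,1.8,0],"rotation":[0,0,0]},{"delta_pos":[-4,1.8,0],"rotation":[0,0,0]},{"delta_pos":[-4,1.8,0],"rotation":[0,0,0]},{"delta_pos":[-4,1.8,0],"rotation":[0,0,0]},{"delta_pos":[-4,1.8,0],"rotation":[0,0,0]},{"delta_pos":[-4,1.8,0],"rotation":[0,0,0]},{"delta_pos":[0,0,0],"rotation":[0,0,0]}]'
python3 go.py .467 -.0665 .2 .058
python3 - <<'E'
from h import *
c=wrist(); save('w1.png',c['color'])
for n,p in [('tower',(.467,-.0665,.107)),('tin',(.4735,-.1497,.071)),('bottle',(.476,-.2235,.101))]: print(n,proj(c,p).round(0))
E
```

```text
time_s: 2.5
eef_pos: [0.3473, 0.1663, 0.2317]
eef_rot: [0.0, 0.685, 0.729, 0.001]
wrist_force: [1.2, 0.9, 1.0]
opening: 0.82
t 2.5 pos [0.3473 0.1663 0.2317] open_cm 7.0 F [1.19 0.91 0.96]
delta tool cm [-23.98  10.49   3.18] turn [ 0.0015 -0.0002  0.0045] delta if first turned [-23.93  10.6    3.17]
time_s: 3.2
eef_pos: [0.4703, -0.0699, 0.2315]
eef_rot: [0.001, 0.687, 0.727, -0.0]
wrist_force: [-0.1, 0.8, 0.5]
opening: 0.817
t 3.2 pos [ 0.4703 -0.0699  0.2315] open_cm 6.98 F [-0.07  0.82  0.49]
delta tool cm [ 0.36 -0.31  3.15] turn [ 0.0012  0.0019 -0.0007] delta if first turned [ 0.36 -0.3   3.15]
tower [317. 223.]
tin [320. 302.]
bottle [318. 394.]
```

View pics/w1.png

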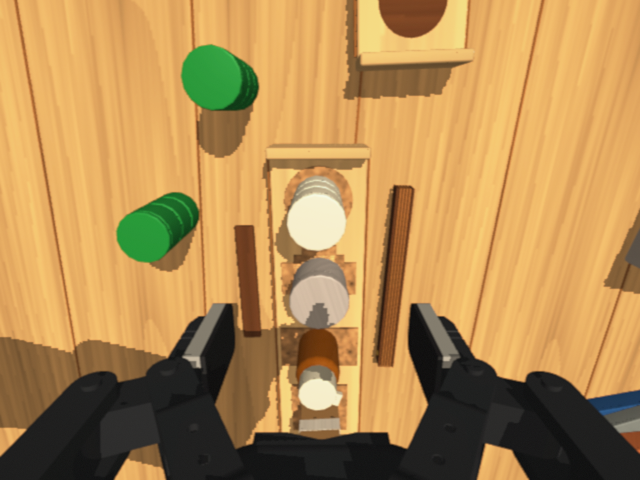

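The wrist view shows the white tower at (316,221), the tin at (320,296) and the bottle lid at (320,388). All are close to predictions. I refine them with masks in this view.

```bash
python3 - <<'E'
from h import *
c=wrist(); im=c['color']
def comp(roi,f):
    a,b,x,y=roi; g=im[b:y,a:x].astype(int); m=f(g).astype(np.uint8)
    k,l,s,ce=cv2.connectedComponentsWithStats(m); i=1+np.argmax(s[1:,4])
    cn,_=cv2.findContours((l==i).astype(np.uint8),0,2); (u,v),r=cv2.minEnclosingCircle(max(cn,key=len)); return (u+a,v+b),r,s[i]
white=lambda g:(g.min(-1)>170)&(g.max(-1)-g.min(-1)<45)
for n,roi,z,f in [('tower',(270,150,370,260),.107,lambda g:(g.min(-1)>195)),('tin',(270,255,370,340),.071,lambda g:(g.max(-1)-g.min(-1)<45)&(g.min(-1)>100)),('bottle',(270,340,345,415),.101,white)]:
    uv,r,s=comp(roi,f); print(n,np.round(uv,1),r,s,onz(c,uv,z).round(4), 'r mm', np.linalg.norm(onz(c,(uv[0]+r,uv[1]),z)-onz(c,uv,z))*1e3)
for uv in [(316,220),(320,298),(319,388)]: print(im[uv[1],uv[0]])
E
python3 go.py .467 -.0665 .052 .058
```

```text
tower [317.9 224.9] 28.243417739868164 [  20   48   57   55 2420] [ 0.466  -0.0655  0.107 ] r mm 20.505728431121454
tin [320.  290.2] 29.351186752319336 [ 22   6  57  39 685] [ 0.4715 -0.1354  0.071 ] r mm 25.630283948504303
bottle [321.4 397. ] 19.66616439819336 [ 32  42  40  29 746] [ 0.4779 -0.2231  0.101 ] r mm 17.129124918712726
[247 241 207]
[208 186 162]
[246 239 205]
t 3.3 pos [ 0.4683 -0.0661  0.231 ] open_cm 7.03 F [-0.04  0.95  0.07]
delta tool cm [-0.04 -0.12 17.9 ] turn [-0.0009 -0.0007  0.0007] delta if first turned [-0.03 -0.13 17.9 ]
```

```bash
python3 -m inch '[{"delta_pos":[0,-0.15,3],"rotation":[0,0,0]},{"delta_pos":[0,0,3],"rotation":[0,0,0]},{"delta_pos":[0,0,3],"rotation":[0,0,0]},{"delta_pos":[0,0,0],"rotation":[0,0,0]},{"delta_pos":[0,0,0],"rotation":[0,0,0]}]'
python3 go.py .4665 -.066 .052 .058
python3 - <<'E'
from h import *
c=wrist(); save('w2.png',c['color'])
E
```

```text
time_s: 3.8
eef_pos: [0.4666, -0.0645, 0.1417]
eef_rot: [-0.0, 0.685, 0.728, -0.0]
wrist_force: [0.6, -0.2, 0.3]
opening: 0.819
t 3.8 pos [ 0.4666 -0.0645  0.1417] open_cm 6.99 F [ 0.63 -0.17  0.3 ]
delta tool cm [-0.16 -0.01  8.97] turn [-0.0007 -0.0005  0.0025] delta if first turned [-0.15 -0.01  8.97]
```

View pics/w2.png

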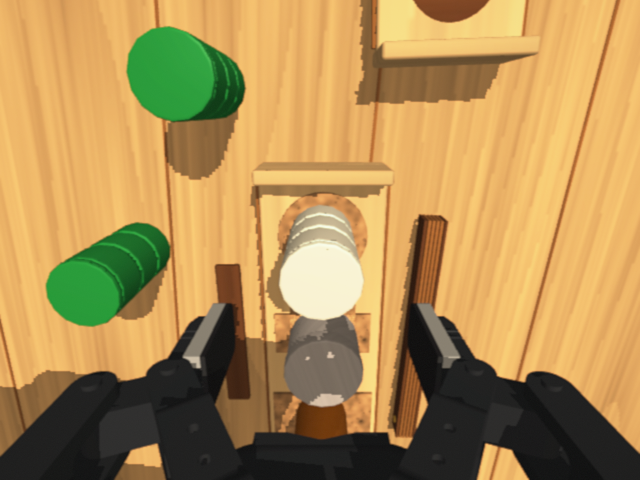

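The tower top, at (322,278), is centred between the fingers. I descend and grip.

```bash
python3 -m inch '[{"delta_pos":[-0.15,0,2],"rotation":[0,0,0]},{"delta_pos":[0,0,2],"rotation":[0,0,0]},{"delta_pos":[0,0,2],"rotation":[0,0,0]},{"delta_pos":[0,0,2],"rotation":[0,0,0]},{"delta_pos":[0,0,1],"rotation":[0,0,0]},{"delta_pos":[0,0,0],"rotation":[0,0,0]}]'
python3 go.py .4665 -.066 .052 .058
python3 -m inch '[{"delta_pos":[0,0,0],"rotation":[0,0,0]},{"delta_pos":[0,0,0],"rotation":[0,0,0]},{"delta_pos":[0,0,0],"rotation":[0,0,0]},{"delta_pos":[0,0,0],"rotation":[0,0,0]},{"delta_pos":[0,0,0],"rotation":[0,0,0]},{"delta_pos":[0,0,0],"rotation":[0,0,0]},{"delta_pos":[0,0,0],"rotation":[0,0,0]},{"delta_pos":[0,0,0],"rotation":[0,0,0]}]' 3.5
python3 go.py .535 .1002 .2 .093
```

```text
time_s: 4.45
eef_pos: [0.4671, -0.0669, 0.0515]
eef_rot: [-0.0, 0.686, 0.728, -0.0]
wrist_force: [-0.6, 0.1, 0.2]
opening: 0.822
t 4.45 pos [ 0.4671 -0.0669  0.0515] open_cm 7.02 F [-0.63  0.1   0.17]
delta tool cm [ 0.09 -0.05 -0.05] turn [-0.0003 -0.0002  0.0006] delta if first turned [ 0.09 -0.05 -0.05]
time_s: 5.25
eef_pos: [0.4684, -0.0676, 0.053]
eef_rot: [0.001, 0.686, 0.727, 0.001]
wrist_force: [-1.5, 0.9, 6.9]
opening: 0.5
t 5.25 pos [ 0.4684 -0.0676  0.053 ] open_cm 4.27 F [-1.48  0.85  6.85]
delta tool cm [ 16.34   7.66 -14.7 ] turn [ 0.0028  0.0014 -0.0349] delta if first turned [ 16.09   8.19 -14.7 ]
```

Gripped at 4.3 cm, which matches the tower's 44 mm. I lift 14 cm, then look at the delta.

```bash
python3 -m inch '[{"delta_pos":[0,0,-1],"rotation":[0,0,0]},{"delta_pos":[0,0,-2],"rotation":[0,0,0]},{"delta_pos":[0,0,-3],"rotation":[0,0,0]},{"delta_pos":[0,0,-3],"rotation":[0,0,0]},{"delta_pos":[0,0,-3],"rotation":[0,0,0]},{"delta_pos":[0,0,-2],"rotation":[0,0,0]},{"delta_pos":[0,0,0],"rotation":[0,0,0.034]},{"delta_pos":[0,0,0],"rotation":[0,0,0]}]'
python3 go.py .535 .1002 .2 .093
python3 - <<'E'
from h import *
c=wrist(); save('w3.png',c['color'])
E
```

```text
time_s: 6.05
eef_pos: [0.4674, -0.0672, 0.1928]
eef_rot: [0.001, 0.699, 0.715, 0.0]
wrist_force: [-0.6, 0.1, -0.9]
opening: 0.501
t 6.05 pos [ 0.4674 -0.0672  0.1928] open_cm 4.28 F [-0.61  0.06 -0.86]
delta tool cm [16.57  7.16 -0.72] turn [ 0.0021  0.0011 -0.0692] delta if first turned [16.04  8.29 -0.72]
```

View pics/w3.png

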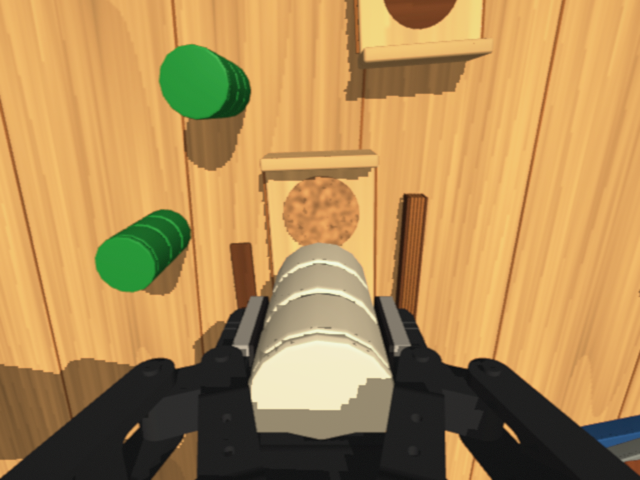

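The tower is held upright, and the bare round pad shows at (321,212). I turned the wrong way, so I correct by -0.07 and carry on.

```bash
python3 -m inch '[{"delta_pos":[0,0,0],"rotation":[0,0,-0.07]},{"delta_pos":[2,1,0],"rotation":[0,0,0]},{"delta_pos":[3,1.6,0],"rotation":[0,0,0]},{"delta_pos":[3,1.6,0],"rotation":[0,0,0]},{"delta_pos":[3,1.6,0],"rotation":[0,0,0]},{"delta_pos":[3,1.6,0],"rotation":[0,0,0]},{"delta_pos":[1.9,0.9,0],"rotation":[0,0,0]},{"delta_pos":[0,0,0],"rotation":[0,0,0]},{"delta_pos":[0,0,0],"rotation":[0,0,0]},{"delta_pos":[0,0,0],"rotation":[0,0,0]}]'
python3 go.py .535 .099 .051 .093
python3 - <<'E'
from h import *
c=wrist(); save('w4.png',c['color'])
E
```

```text
time_s: 7.1
eef_pos: [0.5341, 0.0983, 0.1909]
eef_rot: [-0.0, 0.673, 0.739, -0.001]
wrist_force: [-0.5, 0.2, -1.2]
opening: 0.502
t 7.1 pos [0.5341 0.0983 0.1909] open_cm 4.29 F [-0.52  0.23 -1.17]
delta tool cm [ 0.07  0.11 13.99] turn [-0.0012  0.0002  0.0007] delta if first turned [ 0.07  0.09 13.99]
```

View pics/w4.png

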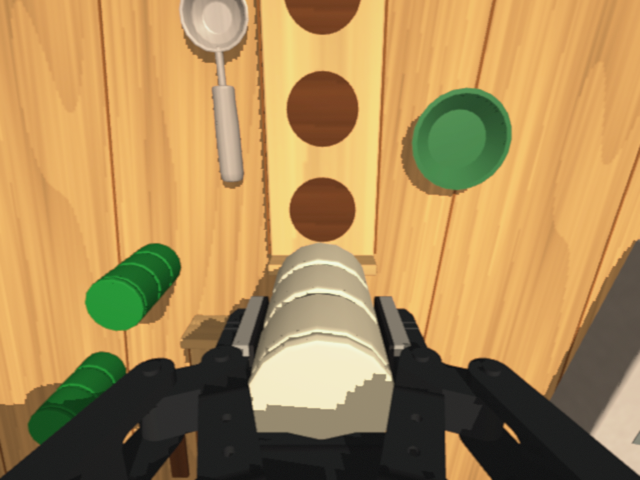

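```bash
python3 - <<'E'
from h import *
c=wrist(); print(c['T'][:3,3])
for p in [(.535,.1002,.022),(.5277,.1798,.022)]: print(proj(c,p))
for uv in [(322,210),(322,108)]: print(onz(c,uv,.022))
E
```

```text
[0.53425403 0.09811202 0.19101021]
[323.03322102 209.97970778]
[323.50610365 109.33268774]
[0.53413997 0.10010098 0.022     ]
[0.52645006 0.18066033 0.022     ]
```

Mark (322,210) is the -120 one, and the wrist view agrees within 1 mm. I descend.

```bash
python3 -m inch '[{"delta_pos":[0.1,0.05,2],"rotation":[0,0,0]},{"delta_pos":[0,0,3],"rotation":[0,0,0]},{"delta_pos":[0,0,3],"rotation":[0,0,0]},{"delta_pos":[0,0,3],"rotation":[0,0,0]},{"delta_pos":[0,0,2],"rotation":[0,0,0]},{"delta_pos":[0,0,0.5],"rotation":[0,0,0]},{"delta_pos":[0,0,0],"rotation":[0,0,0]},{"delta_pos":[0,0,0],"rotation":[0,0,0]}]'
python3 go.py .535 .099 .051 .093
```

```text
time_s: 8.0
eef_pos: [0.5362, 0.0997, 0.0576]
eef_rot: [0.001, 0.673, 0.739, 0.001]
wrist_force: [0.1, -0.8, 0.3]
opening: 0.501
t 8.0 pos [0.5362 0.0997 0.0576] open_cm 4.28 F [ 0.15 -0.79  0.33]
delta tool cm [-0.06 -0.12  0.66] turn [0.002  0.0003 0.0005] delta if first turned [-0.06 -0.12  0.66]
```

```bash
python3 -m inch '[{"delta_pos":[0,-0.05,0.3],"rotation":[0,0,0]},{"delta_pos":[0,0,0.2],"rotation":[0,0,0]},{"delta_pos":[0,0,0],"rotation":[0,0,0]}]'
python3 -m inch '[{"delta_pos":[0,0,0.15],"rotation":[0,0,0]},{"delta_pos":[0,0,0],"rotation":[0,0,0]}]'
python3 -m inch '[{"delta_pos":[0,0,0.1],"rotation":[0,0,0]},{"delta_pos":[0,0,0],"rotation":[0,0,0]}]'
```

```text
time_s: 8.3
eef_pos: [0.5347, 0.1, 0.0516]
eef_rot: [0.0, 0.673, 0.74, 0.0]
wrist_force: [0.3, 0.1, -0.2]
opening: 0.502
time_s: 8.5
eef_pos: [0.5349, 0.1001, 0.05]
eef_rot: [0.0, 0.673, 0.74, 0.0]
wrist_force: [-0.2, 0.5, -0.1]
opening: 0.498
time_s: 8.7
eef_pos: [0.535, 0.1001, 0.05]
eef_rot: [0.0, 0.673, 0.74, 0.0]
wrist_force: [-4.9, -0.0, 10.2]
opening: 0.502
```

The wrist force shows 10 N of contact, so I release.

```bash
python3 -m inch '[{"delta_pos":[0,0,0],"rotation":[0,0,0]},{"delta_pos":[0,0,0],"rotation":[0,0,0]},{"delta_pos":[0,0,0],"rotation":[0,0,0]},{"delta_pos":[0,0,0],"rotation":[0,0,0]}]' 6.5
python3 -m inch '[{"delta_pos":[0,0,-1],"rotation":[0,0,0]},{"delta_pos":[0,0,-3],"rotation":[0,0,0]},{"delta_pos":[0,0,-3],"rotation":[0,0,0]},{"delta_pos":[0,0,-4],"rotation":[0,0,0]},{"delta_pos":[0,0,-3],"rotation":[0,0,0]},{"delta_pos":[0,0,0],"rotation":[0,0,0]},{"delta_pos":[0,0,0],"rotation":[0,0,0]}]'
python3 go.py .4735 -.1495 .19 .058
python3 - <<'E'
from h import *
c=wrist(); save('w5.png',c['color'])
E
```

```text
time_s: 9.1
eef_pos: [0.5345, 0.1, 0.0486]
eef_rot: [-0.0, 0.673, 0.74, -0.0]
wrist_force: [0.0, -0.1, 0.1]
opening: 0.759
time_s: 9.8
eef_pos: [0.5351, 0.1, 0.19]
eef_rot: [0.001, 0.673, 0.74, 0.001]
wrist_force: [1.2, 0.2, -1.3]
opening: 0.76
t 9.8 pos [0.5351 0.1    0.19  ] open_cm 6.49 F [ 1.16  0.17 -1.3 ]
delta tool cm [-2.426e+01 -8.470e+00 -1.000e-02] turn [0.0022 0.0003 0.036 ] delta if first turned [-24.55  -7.59  -0.  ]
```

View pics/w5.png

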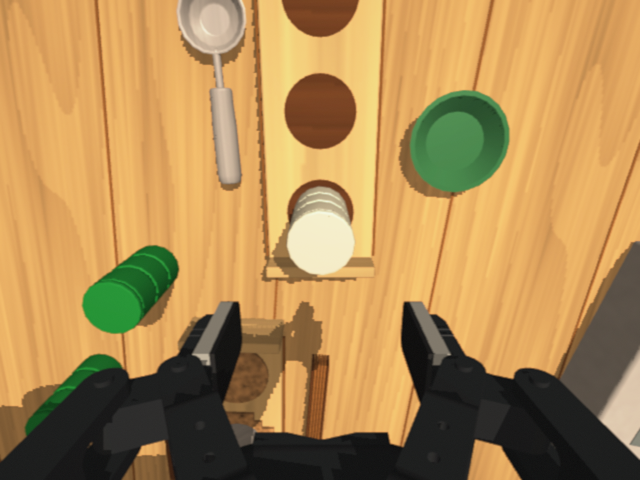

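The tower stands upright on its mark (top at (320,242), foot at about (320,210)). Next is the tin.

```bash
python3 -m inch '[{"delta_pos":[0,0,0],"rotation":[0,0,0.035]},{"delta_pos":[-4,-1.2,0],"rotation":[0,0,0]},{"delta_pos":[-4,-1.2,0],"rotation":[0,0,0]},{"delta_pos":[-4,-1.3,0],"rotation":[0,0,0]},{"delta_pos":[-4,-1.3,0],"rotation":[0,0,0]},{"delta_pos":[-4,-1.3,0],"rotation":[0,0,0]},{"delta_pos":[-4,-1.3,0],"rotation":[0,0,0]},{"delta_pos":[-0.5,0,0],"rotation":[0,0,0]},{"delta_pos":[0,0,0],"rotation":[0,0,0]},{"delta_pos":[0,0,0],"rotation":[0,0,0]}]' 7.2
python3 go.py .4735 -.1495 .033 .058
python3 - <<'E'
from h import *
c=wrist(); im=c['color']; save('w6.png',im)
for n,p in [('tin',(.4735,-.1495,.071)),('bottle',(.477,-.2233,.101)),('carton',(.485,-.310,.091))]: print(n,proj(c,p).round(0))
E
```

```text
time_s: 10.85
eef_pos: [0.4728, -0.1479, 0.1878]
eef_rot: [-0.001, 0.686, 0.728, 0.0]
wrist_force: [-0.1, 0.7, -0.1]
opening: 0.844
t 10.85 pos [ 0.4728 -0.1479  0.1878] open_cm 7.21 F [-0.07  0.65 -0.13]
delta tool cm [-0.19  0.09 15.48] turn [-0.0016 -0.0018  0.0012] delta if first turned [-0.16  0.06 15.48]
tin [323. 233.]
bottle [322. 347.]
carton [325. 434.]
```

View pics/w6.png

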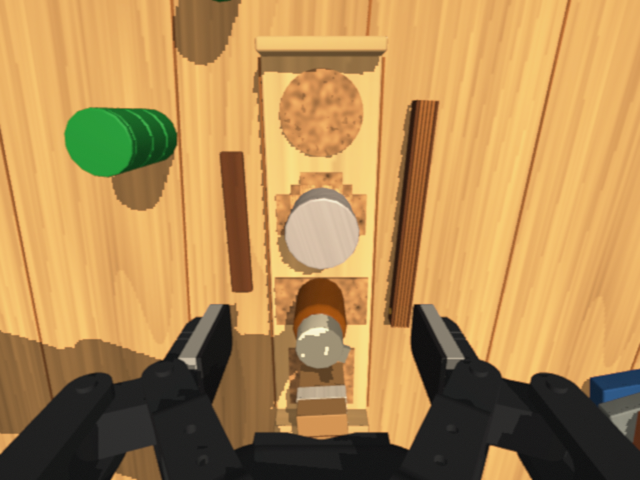

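The tin top is at (322,230), about 1.5 mm from prediction, and the cross pad is beneath it. I descend and grip.

```bash
python3 -m inch '[{"delta_pos":[-0.05,0.05,3],"rotation":[0,0,0]},{"delta_pos":[0,0,4],"rotation":[0,0,0]},{"delta_pos":[0,0,4],"rotation":[0,0,0]},{"delta_pos":[0,0,3],"rotation":[0,0,0]},{"delta_pos":[0,0,1.4],"rotation":[0,0,0]},{"delta_pos":[0,0,0],"rotation":[0,0,0]}]'
python3 go.py .4735 -.148 .033 .058
python3 -m inch '[{"delta_pos":[0,0,0],"rotation":[0,0,0]},{"delta_pos":[0,0,0],"rotation":[0,0,0]},{"delta_pos":[0,0,0],"rotation":[0,0,0]},{"delta_pos":[0,0,0],"rotation":[0,0,0]},{"delta_pos":[0,0,0],"rotation":[0,0,0]},{"delta_pos":[0,0,0],"rotation":[0,0,0]},{"delta_pos":[0,0,0],"rotation":[0,0,0]}]' 4.5
python3 go.py .5277 .1798 .2 .093
```

```text
time_s: 11.5
eef_pos: [0.4725, -0.1476, 0.033]
eef_rot: [-0.002, 0.685, 0.728, -0.0]
wrist_force: [-0.2, 0.2, -0.1]
opening: 0.841
t 11.5 pos [ 0.4725 -0.1476  0.033 ] open_cm 7.18 F [-0.19  0.23 -0.08]
delta tool cm [-0.04  0.1  -0.  ] turn [-0.0037 -0.0026  0.0028] delta if first turned [-0.04  0.1  -0.  ]
time_s: 12.2
eef_pos: [0.4752, -0.1502, 0.0366]
eef_rot: [0.002, 0.686, 0.728, 0.0]
wrist_force: [-0.5, 1.2, 7.4]
opening: 0.619
t 12.2 pos [ 0.4752 -0.1502  0.0366] open_cm 5.29 F [-0.47  1.21  7.39]
delta tool cm [ 32.6    7.24 -16.38] turn [ 0.0029  0.0017 -0.034 ] delta if first turned [ 32.37   8.29 -16.34]
```

Gripped at 5.3 cm, which matches the tin's 54 mm. I lift.

```bash
python3 -m inch '[{"delta_pos":[0,0,-1],"rotation":[0,0,0]},{"delta_pos":[0,0,-2],"rotation":[0,0,0]},{"delta_pos":[0,0,-4],"rotation":[0,0,0]},{"delta_pos":[0,0,-4],"rotation":[0,0,0]},{"delta_pos":[0,0,-4],"rotation":[0,0,0]},{"delta_pos":[0,0,-1],"rotation":[0,0,-0.035]},{"delta_pos":[0,0,0],"rotation":[0,0,0]}]'
python3 go.py .5277 .1798 .2 .093
python3 - <<'E'
from h import *
c=wrist(); im=c['color']; save('w7.png',im)
E
```

```text
time_s: 12.9
eef_pos: [0.475, -0.1503, 0.198]
eef_rot: [0.003, 0.673, 0.74, 0.001]
wrist_force: [-0.0, 0.3, -0.5]
opening: 0.617
t 12.9 pos [ 0.475  -0.1503  0.198 ] open_cm 5.27 F [-0.01  0.29 -0.53]
delta tool cm [32.37  8.36 -0.28] turn [0.0045 0.0035 0.0013] delta if first turned [32.38  8.31 -0.2 ]
```

View pics/w7.png

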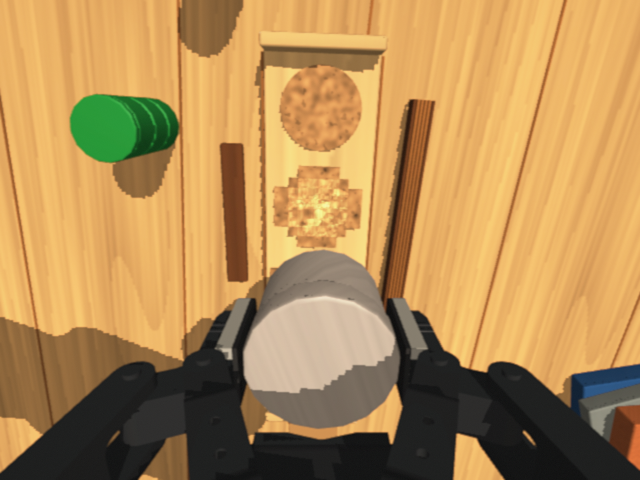

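The tin is held level, and the cross pad is bare at (317,207). I carry it over.

```bash
python3 -m inch '[{"delta_pos":[2,0.5,0],"rotation":[0,0,0]},{"delta_pos":[4,1,0],"rotation":[0,0,0]},{"delta_pos":[4.2,1.1,0],"rotation":[0,0,0]},{"delta_pos":[4.2,1.1,0],"rotation":[0,0,0]},{"delta_pos":[4.2,1.1,0],"rotation":[0,0,0]},{"delta_pos":[4.2,1.1,0],"rotation":[0,0,0]},{"delta_pos":[4.2,1.1,0],"rotation":[0,0,0]},{"delta_pos":[3.2,0.8,0],"rotation":[0,0,0]},{"delta_pos":[2,0.5,0],"rotation":[0,0,0]},{"delta_pos":[0,0,0],"rotation":[0,0,0]}]'
python3 -m inch '[{"delta_pos":[0,0,0],"rotation":[0,0,0]},{"delta_pos":[0,0,0],"rotation":[0,0,0]}]'
python3 go.py .5277 .178 .034 .093
python3 - <<'E'
from h import *
c=wrist(); im=c['color']; save('w8.png',im)
print(proj(c,(.5277,.1798,.022)))
E
```

```text
time_s: 13.95
eef_pos: [0.5247, 0.1812, 0.1927]
eef_rot: [-0.001, 0.672, 0.74, -0.001]
wrist_force: [-0.6, -0.2, -0.9]
opening: 0.619
time_s: 14.15
eef_pos: [0.5255, 0.1779, 0.1938]
eef_rot: [-0.001, 0.674, 0.739, -0.001]
wrist_force: [-0.3, 0.5, -1.2]
opening: 0.618
t 14.15 pos [0.5255 0.1779 0.1938] open_cm 5.28 F [-0.34  0.46 -1.17]
delta tool cm [-0.    0.25 15.98] turn [-0.002   0.0004 -0.0001] delta if first turned [-1.000e-02  2.200e-01  1.598e+01]
[324.96344832 209.46485913]
```

View pics/w8.png

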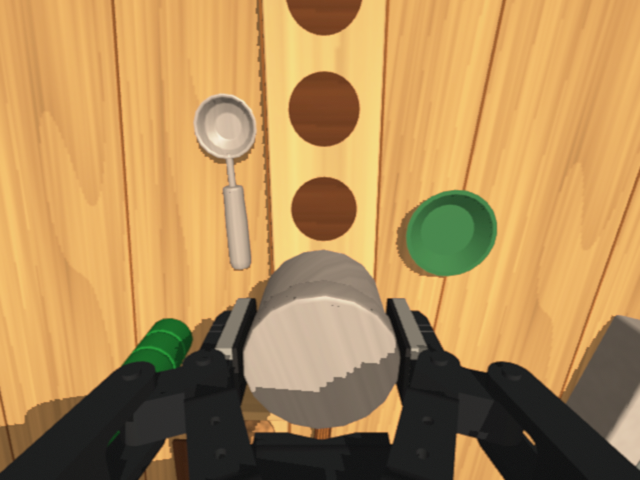

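The -40 mark is at (323.5,208) as predicted. I descend.

```bash
python3 -m inch '[{"delta_pos":[0,0.15,3],"rotation":[0,0,0]},{"delta_pos":[0,0,4],"rotation":[0,0,0]},{"delta_pos":[0,0,4],"rotation":[0,0,0]},{"delta_pos":[0,0,3],"rotation":[0,0,0]},{"delta_pos":[0,0,1.3],"rotation":[0,0,0]},{"delta_pos":[0,0,0],"rotation":[0,0,0]},{"delta_pos":[0,0,0],"rotation":[0,0,0]},{"delta_pos":[0,0,0],"rotation":[0,0,0]}]'
python3 -m inch '[{"delta_pos":[0,0,0.2],"rotation":[0,0,0]},{"delta_pos":[0,0,0],"rotation":[0,0,0]}]'
python3 go.py .5277 .178 .034 .093
```

```text
time_s: 15.0
eef_pos: [0.5294, 0.179, 0.0439]
eef_rot: [0.001, 0.673, 0.739, 0.001]
wrist_force: [0.5, -0.0, -0.6]
opening: 0.618
time_s: 15.2
eef_pos: [0.5283, 0.1791, 0.0407]
eef_rot: [0.001, 0.673, 0.74, 0.001]
wrist_force: [-0.6, 0.1, -0.9]
opening: 0.615
t 15.2 pos [0.5283 0.1791 0.0407] open_cm 5.25 F [-0.61  0.14 -0.88]
delta tool cm [-0.11 -0.07  0.67] turn [ 0.0017 -0.0001  0.0011] delta if first turned [-0.11 -0.07  0.67]
```

```bash
python3 -m inch '[{"delta_pos":[-0.1,0,0.3],"rotation":[0,0,0]},{"delta_pos":[0,0,0],"rotation":[0,0,0]}]'
python3 -m inch '[{"delta_pos":[0,0,0.2],"rotation":[0,0,0]},{"delta_pos":[0,0,0],"rotation":[0,0,0]}]'
python3 -m inch '[{"delta_pos":[0,0,0.1],"rotation":[0,0,0]},{"delta_pos":[0,0,0],"rotation":[0,0,0]}]'
```

```text
time_s: 15.4
eef_pos: [0.5275, 0.1779, 0.0366]
eef_rot: [-0.0, 0.673, 0.74, -0.0]
wrist_force: [0.7, 0.5, -0.9]
opening: 0.619
time_s: 15.6
eef_pos: [0.5275, 0.178, 0.0344]
eef_rot: [-0.0, 0.673, 0.74, -0.0]
wrist_force: [-0.4, 0.9, -1.1]
opening: 0.616
time_s: 15.8
eef_pos: [0.5277, 0.178, 0.0337]
eef_rot: [-0.0, 0.673, 0.74, -0.0]
wrist_force: [-0.3, 0.0, -0.5]
opening: 0.615
```

```bash
python3 -m inch '[{"delta_pos":[0,0,0.1],"rotation":[0,0,0]},{"delta_pos":[0,0,0],"rotation":[0,0,0]}]'
python3 -m inch '[{"delta_pos":[0,0,0.1],"rotation":[0,0,0]},{"delta_pos":[0,0,0],"rotation":[0,0,0]}]'
```

```text
time_s: 16.0
eef_pos: [0.5278, 0.1781, 0.0336]
eef_rot: [-0.0, 0.673, 0.74, -0.0]
wrist_force: [-3.9, -0.8, 7.2]
opening: 0.619
time_s: 16.2
eef_pos: [0.5278, 0.1781, 0.0336]
eef_rot: [-0.0, 0.673, 0.74, -0.0]
wrist_force: [-7.8, -2.2, 15.0]
opening: 0.615
```

In contact, so I release and go up.

```bash
python3 -m inch '[{"delta_pos":[0,0,0],"rotation":[0,0,0]},{"delta_pos":[0,0,0],"rotation":[0,0,0]},{"delta_pos":[0,0,0],"rotation":[0,0,0]},{"delta_pos":[0,0,0],"rotation":[0,0,0]}]' 6.6
python3 -m inch '[{"delta_pos":[0,0,-1],"rotation":[0,0,0]},{"delta_pos":[0,0,-3],"rotation":[0,0,0]},{"delta_pos":[0,0,-4],"rotation":[0,0,0]},{"delta_pos":[0,0,-4],"rotation":[0,0,0]},{"delta_pos":[0,0,-3],"rotation":[0,0,0]},{"delta_pos":[0,0,0],"rotation":[0,0,0.035]},{"delta_pos":[0,0,0],"rotation":[0,0,0]}]'
python3 go.py .477 -.2230 .19 .058
python3 - <<'E'
from h import *
c=wrist(); save('w9.png',c['color'])
E
```

```text
time_s: 16.6
eef_pos: [0.5276, 0.178, 0.0315]
eef_rot: [-0.0, 0.673, 0.74, -0.0]
wrist_force: [0.4, -0.3, -0.8]
opening: 0.772
time_s: 17.3
eef_pos: [0.5285, 0.1781, 0.1838]
eef_rot: [0.001, 0.686, 0.728, 0.001]
wrist_force: [-0.6, -1.3, 1.3]
opening: 0.769
t 17.3 pos [0.5285 0.1781 0.1838] open_cm 6.57 F [-0.63 -1.27  1.28]
delta tool cm [-39.74  -7.49  -0.65] turn [ 0.0032 -0.0002  0.0007] delta if first turned [-39.75  -7.47  -0.62]
```

View pics/w9.png

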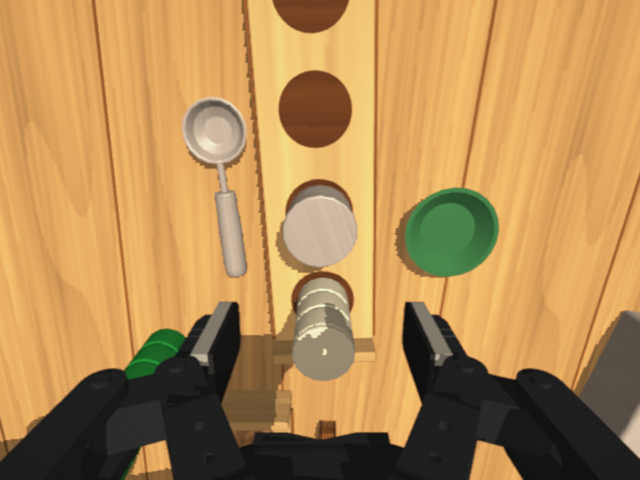

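The tin is upright on its mark at (320,227), and the tower is undisturbed. Next is the bottle.

```bash
python3 -m inch '[{"delta_pos":[-4,-0.75,0],"rotation":[0,0,0]},{"delta_pos":[-4,-0.75,0],"rotation":[0,0,0]},{"delta_pos":[-4,-0.75,0],"rotation":[0,0,0]},{"delta_pos":[-4,-0.75,0],"rotation":[0,0,0]},{"delta_pos":[-4,-0.75,0],"rotation":[0,0,0]},{"delta_pos":[-4,-0.75,0],"rotation":[0,0,0]},{"delta_pos":[-4,-0.75,0],"rotation":[0,0,0]},{"delta_pos":[-4,-0.75,0],"rotation":[0,0,0]},{"delta_pos":[-4,-0.75,0],"rotation":[0,0,0]},{"delta_pos":[-3.7,-0.75,0],"rotation":[0,0,0]}]' 6.6
python3 -m inch '[{"delta_pos":[0,0,0],"rotation":[0,0,0]},{"delta_pos":[0,0,0],"rotation":[0,0,0]},{"delta_pos":[0,0,0],"rotation":[0,0,0]}]'
python3 go.py .477 -.2230 .038 .058
python3 - <<'E'
from h import *
c=wrist(); save('w10.png',c['color'])
for n,p in [('bottle',(.477,-.2233,.101)),('bottlefoot',(.477,-.2233,.025)),('carton',(.485,-.310,.091))]: print(n,proj(c,p).round(0))
im=c['color'].astype(int)
E
```

```text
time_s: 18.35
eef_pos: [0.4751, -0.2241, 0.1808]
eef_rot: [-0.001, 0.686, 0.728, -0.0]
wrist_force: [0.6, -0.2, -0.1]
opening: 0.774
time_s: 18.65
eef_pos: [0.4759, -0.2215, 0.181]
eef_rot: [-0.001, 0.686, 0.728, 0.0]
wrist_force: [0.8, 0.3, 0.4]
opening: 0.773
t 18.65 pos [ 0.4759 -0.2215  0.181 ] open_cm 6.6 F [0.75 0.33 0.38]
delta tool cm [-0.18  0.12 14.3 ] turn [-0.0012 -0.0015  0.0019] delta if first turned [-0.16  0.1  14.3 ]
bottle [324. 252.]
bottlefoot [323. 219.]
carton [327. 361.]
```

View pics/w10.png

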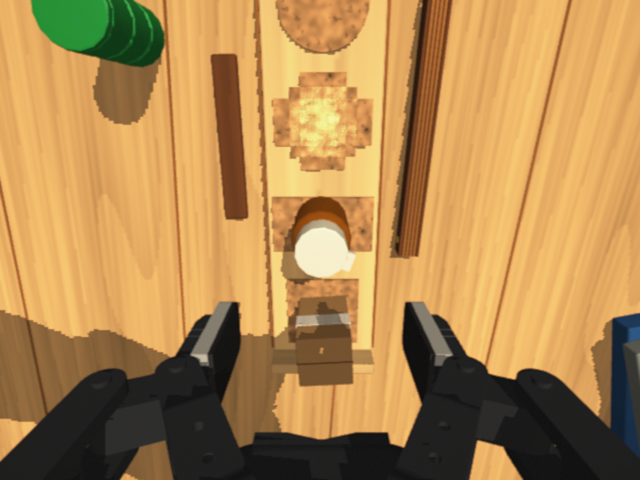

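The bottle lid is centred at (321,249) as expected, with its nub at (347,262). I descend and grip the amber body.

```bash
python3 -m inch '[{"delta_pos":[-0.05,0,3],"rotation":[0,0,0]},{"delta_pos":[0,0,4],"rotation":[0,0,0]},{"delta_pos":[0,0,4],"rotation":[0,0,0]},{"delta_pos":[0,0,2.3],"rotation":[0,0,0]},{"delta_pos":[0,0,1],"rotation":[0,0,0]},{"delta_pos":[0,0,0],"rotation":[0,0,0]}]'
python3 go.py .4758 -.222 .038 .058
python3 -m inch '[{"delta_pos":[0,0,0],"rotation":[0,0,0]},{"delta_pos":[0,0,0],"rotation":[0,0,0]},{"delta_pos":[0,0,0],"rotation":[0,0,0]},{"delta_pos":[0,0,0],"rotation":[0,0,0]},{"delta_pos":[0,0,0],"rotation":[0,0,0]},{"delta_pos":[0,0,0],"rotation":[0,0,0]},{"delta_pos":[0,0,0],"rotation":[0,0,0]}]' 3.3
python3 go.py .5202 .2590 .2 .093
```

```text
time_s: 19.3
eef_pos: [0.4757, -0.2217, 0.0377]
eef_rot: [-0.001, 0.685, 0.728, -0.0]
wrist_force: [0.8, 0.1, 1.1]
opening: 0.773
t 19.3 pos [ 0.4757 -0.2217  0.0377] open_cm 6.6 F [0.82 0.11 1.07]
delta tool cm [-0.03  0.01 -0.03] turn [-0.0021 -0.002   0.0025] delta if first turned [-0.03  0.01 -0.03]
time_s: 20.0
eef_pos: [0.4777, -0.2241, 0.0408]
eef_rot: [0.002, 0.686, 0.728, 0.0]
wrist_force: [0.3, 1.7, 6.6]
opening: 0.478
t 20.0 pos [ 0.4777 -0.2241  0.0408] open_cm 4.08 F [0.29 1.67 6.65]
delta tool cm [ 47.94   7.13 -16.01] turn [ 0.003   0.0023 -0.0341] delta if first turned [ 47.71   8.71 -15.92]
```

Gripped at 4.1 cm, which matches the bottle's 42 mm. I lift and turn.

```bash
python3 -m inch '[{"delta_pos":[0,0,-1],"rotation":[0,0,0]},{"delta_pos":[0,0,-2],"rotation":[0,0,0]},{"delta_pos":[0,0,-4],"rotation":[0,0,0]},{"delta_pos":[0,0,-4],"rotation":[0,0,0]},{"delta_pos":[0,0,-4],"rotation":[0,0,0]},{"delta_pos":[0,0,-1],"rotation":[0,0,-0.035]},{"delta_pos":[0,0,0],"rotation":[0,0,0]}]'
python3 go.py .5202 .2580 .2 .093
python3 - <<'E'
from h import *
c=wrist(); save('w11.png',c['color'])
E
```

```text
time_s: 20.7
eef_pos: [0.4775, -0.2242, 0.2022]
eef_rot: [0.003, 0.673, 0.74, 0.0]
wrist_force: [0.1, 0.1, -0.9]
opening: 0.477
t 20.7 pos [ 0.4775 -0.2242  0.2022] open_cm 4.08 F [ 0.14  0.05 -0.86]
delta tool cm [47.6   8.79  0.06] turn [0.0042 0.0041 0.0013] delta if first turned [47.62  8.73  0.22]
```

View pics/w11.png

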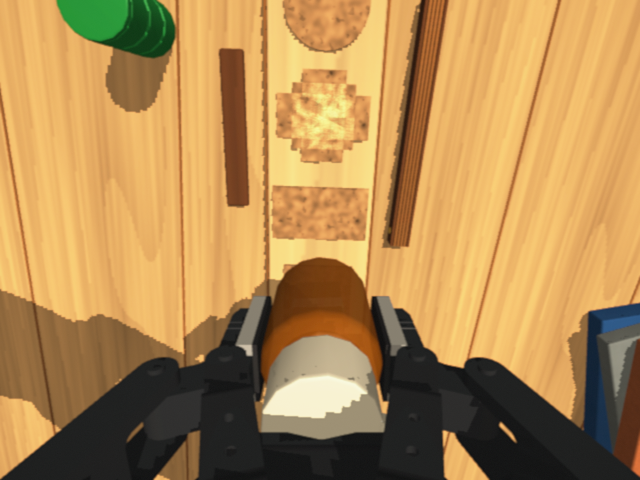

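The bottle is held upright, and the oblong pad is bare at (320,213). I carry it over.

```bash
python3 -m inch '[{"delta_pos":[2,0.4,0],"rotation":[0,0,0]},{"delta_pos":[4.2,0.78,0],"rotation":[0,0,0]},{"delta_pos":[4.2,0.78,0],"rotation":[0,0,0]},{"delta_pos":[4.2,0.78,0],"rotation":[0,0,0]},{"delta_pos":[4.2,0.78,0],"rotation":[0,0,0]},{"delta_pos":[4.2,0.78,0],"rotation":[0,0,0]},{"delta_pos":[4.2,0.78,0],"rotation":[0,0,0]},{"delta_pos":[4.2,0.78,0],"rotation":[0,0,0]},{"delta_pos":[4.2,0.78,0],"rotation":[0,0,0]},{"delta_pos":[4.2,0.78,0],"rotation":[0,0,0]}]'
python3 -m inch '[{"delta_pos":[4.2,0.78,0],"rotation":[0,0,0]},{"delta_pos":[2.4,0.4,0],"rotation":[0,0,0]},{"delta_pos":[1.2,0.2,0],"rotation":[0,0,0]},{"delta_pos":[0,0,0],"rotation":[0,0,0]},{"delta_pos":[0,0,0],"rotation":[0,0,0]},{"delta_pos":[0,0,0],"rotation":[0,0,0]}]'
python3 go.py .5202 .2575 .038 .093
python3 - <<'E'
from h import *
c=wrist(); save('w12.png',c['color'])
print(proj(c,(.5202,.2595,.022)))
E
```

```text
time_s: 21.75
eef_pos: [0.5114, 0.1816, 0.1969]
eef_rot: [-0.001, 0.673, 0.739, -0.001]
wrist_force: [1.0, -0.6, -1.4]
opening: 0.478
time_s: 22.35
eef_pos: [0.5192, 0.2575, 0.1984]
eef_rot: [-0.0, 0.674, 0.739, -0.0]
wrist_force: [-0.4, -0.0, -0.9]
opening: 0.481
t 22.35 pos [0.5192 0.2575 0.1984] open_cm 4.11 F [-0.44 -0.05 -0.9 ]
delta tool cm [ 0.    0.11 16.04] turn [-0.0008  0.0006 -0.0007] delta if first turned [-0.    0.1  16.04]
[323.26805841 207.84281697]
```

View pics/w12.png

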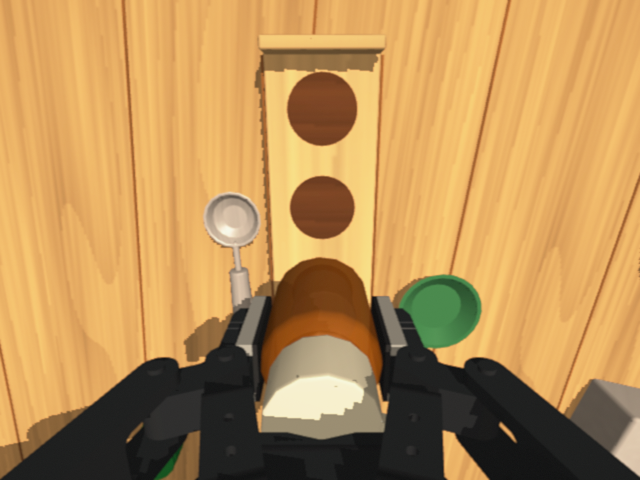

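The +40 mark is at (322.5,208) as predicted. The sieve cup's edge lies about 50 mm off the row here, so I will open only to 5.6 cm. I descend.

```bash
python3 -m inch '[{"delta_pos":[0,0,3],"rotation":[0,0,0]},{"delta_pos":[0,0,4],"rotation":[0,0,0]},{"delta_pos":[0,0,4],"rotation":[0,0,0]},{"delta_pos":[0,0,3],"rotation":[0,0,0]},{"delta_pos":[0,0,1.3],"rotation":[0,0,0]},{"delta_pos":[0,0,0],"rotation":[0,0,0]},{"delta_pos":[0,0,0],"rotation":[0,0,0]},{"delta_pos":[0,0,0],"rotation":[0,0,0]}]'
python3 -m inch '[{"delta_pos":[0,0,0.3],"rotation":[0,0,0]},{"delta_pos":[0,0,0.1],"rotation":[0,0,0]},{"delta_pos":[0,0,0],"rotation":[0,0,0]}]'
python3 go.py .5202 .2575 .038 .093
```

```text
time_s: 23.2
eef_pos: [0.521, 0.2592, 0.048]
eef_rot: [0.001, 0.673, 0.739, 0.002]
wrist_force: [-0.5, 0.3, -1.5]
opening: 0.482
time_s: 23.5
eef_pos: [0.5193, 0.259, 0.0421]
eef_rot: [0.0, 0.673, 0.74, 0.0]
wrist_force: [0.7, 0.4, -0.2]
opening: 0.474
t 23.5 pos [0.5193 0.259  0.0421] open_cm 4.05 F [ 0.74  0.43 -0.16]
delta tool cm [-0.16  0.07  0.41] turn [ 0.0005 -0.0001  0.0012] delta if first turned [-0.16  0.07  0.41]
```

```bash
python3 -m inch '[{"delta_pos":[-0.1,0.05,0.3],"rotation":[0,0,0]},{"delta_pos":[0,0,0],"rotation":[0,0,0]}]'
python3 -m inch '[{"delta_pos":[0,0,0.1],"rotation":[0,0,0]},{"delta_pos":[0,0,0],"rotation":[0,0,0]}]'
python3 -m inch '[{"delta_pos":[0,0,0.1],"rotation":[0,0,0]},{"delta_pos":[0,0,0],"rotation":[0,0,0]}]'
```

```text
time_s: 23.7
eef_pos: [0.5196, 0.2578, 0.0384]
eef_rot: [-0.0, 0.673, 0.74, -0.0]
wrist_force: [0.4, 0.2, -0.6]
opening: 0.479
time_s: 23.9
eef_pos: [0.5198, 0.258, 0.0378]
eef_rot: [-0.0, 0.673, 0.74, -0.0]
wrist_force: [-0.3, 0.2, 0.7]
opening: 0.475
time_s: 24.1
eef_pos: [0.5199, 0.2581, 0.0378]
eef_rot: [-0.0, 0.673, 0.74, -0.0]
wrist_force: [-4.5, -1.0, 8.3]
opening: 0.478
```

In contact, so I release to 5.6 cm.

```bash
python3 -m inch '[{"delta_pos":[0,0,0],"rotation":[0,0,0]},{"delta_pos":[0,0,0],"rotation":[0,0,0]},{"delta_pos":[0,0,0],"rotation":[0,0,0]},{"delta_pos":[0,0,0],"rotation":[0,0,0]}]' 5.6
python3 -m inch '[{"delta_pos":[0,0,-1],"rotation":[0,0,0]},{"delta_pos":[0,0,-3],"rotation":[0,0,0]},{"delta_pos":[0,0,-4],"rotation":[0,0,0]},{"delta_pos":[0,0,-4],"rotation":[0,0,0]},{"delta_pos":[0,0,-3],"rotation":[0,0,0]},{"delta_pos":[0,0,0],"rotation":[0,0,0.035]},{"delta_pos":[0,0,0],"rotation":[0,0,0]}]'
python3 go.py .485 -.310 .19 .058
python3 - <<'E'
from h import *
c=wrist(); save('w13.png',c['color'])
E
```

```text
time_s: 24.5
eef_pos: [0.5198, 0.258, 0.0366]
eef_rot: [-0.0, 0.673, 0.74, -0.0]
wrist_force: [-0.2, -0.9, 0.8]
opening: 0.654
time_s: 25.2
eef_pos: [0.5206, 0.2582, 0.1889]
eef_rot: [0.001, 0.686, 0.728, 0.001]
wrist_force: [-0.4, -0.1, -0.4]
opening: 0.658
t 25.2 pos [0.5206 0.2582 0.1889] open_cm 5.62 F [-0.44 -0.15 -0.44]
delta tool cm [-56.51  -6.89  -0.17] turn [ 0.0033 -0.0006  0.0007] delta if first turned [-56.52  -6.85  -0.11]
```

View pics/w13.png

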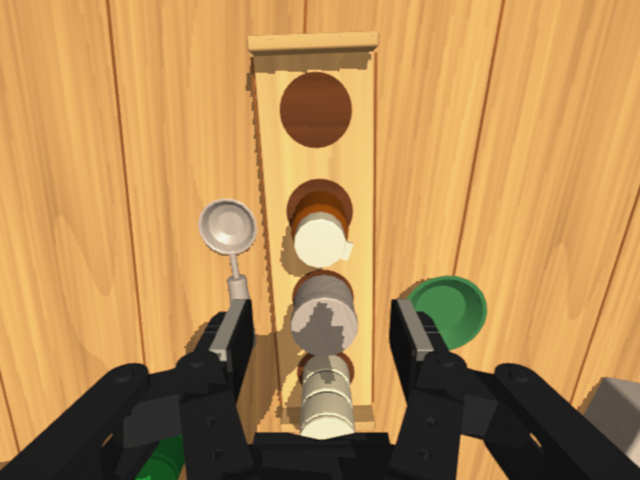

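The bottle stands upright at (320,240), and the tin and tower are fine. Next is the carton.

```bash
python3 -m inch '[{"delta_pos":[-4.2,-0.5,0],"rotation":[0,0,0]},{"delta_pos":[-4.2,-0.5,0],"rotation":[0,0,0]},{"delta_pos":[-4.2,-0.5,0],"rotation":[0,0,0]},{"delta_pos":[-4.2,-0.5,0],"rotation":[0,0,0]},{"delta_pos":[-4.2,-0.5,0],"rotation":[0,0,0]},{"delta_pos":[-4.2,-0.5,0],"rotation":[0,0,0]},{"delta_pos":[-4.2,-0.5,0],"rotation":[0,0,0]},{"delta_pos":[-4.2,-0.5,0],"rotation":[0,0,0]},{"delta_pos":[-4.2,-0.5,0],"rotation":[0,0,0]},{"delta_pos":[-4.2,-0.5,0],"rotation":[0,0,0]}]' 6.8
python3 -m inch '[{"delta_pos":[-4.2,-0.5,0],"rotation":[0,0,0]},{"delta_pos":[-4.2,-0.5,0],"rotation":[0,0,0]},{"delta_pos":[-4.2,-0.5,0],"rotation":[0,0,0]},{"delta_pos":[-1.9,-0.3,0],"rotation":[0,0,0]},{"delta_pos":[0,0,0],"rotation":[0,0,0]},{"delta_pos":[0,0,0],"rotation":[0,0,0]},{"delta_pos":[0,0,0],"rotation":[0,0,0]}]'
python3 go.py .485 -.310 .042 .058
python3 - <<'E'
from h import *
c=wrist(); save('w14.png',c['color'])
print(proj(c,(.485,-.310,.091)))
for uv in [(0,0)]: pass
E
```

```text
time_s: 26.25
eef_pos: [0.4936, -0.1655, 0.1858]
eef_rot: [-0.001, 0.686, 0.728, -0.0]
wrist_force: [0.7, 0.5, 0.8]
opening: 0.792
time_s: 26.95
eef_pos: [0.4852, -0.3083, 0.1862]
eef_rot: [-0.001, 0.685, 0.728, 0.0]
wrist_force: [-0.3, -0.0, 0.7]
opening: 0.796
t 26.95 pos [ 0.4852 -0.3083  0.1862] open_cm 6.8 F [-0.33 -0.04  0.66]
delta tool cm [-0.19 -0.02 14.42] turn [-0.0008 -0.0014  0.0025] delta if first turned [-0.17 -0.03 14.42]
[321.57659199 243.22330877]
```

View pics/w14.png

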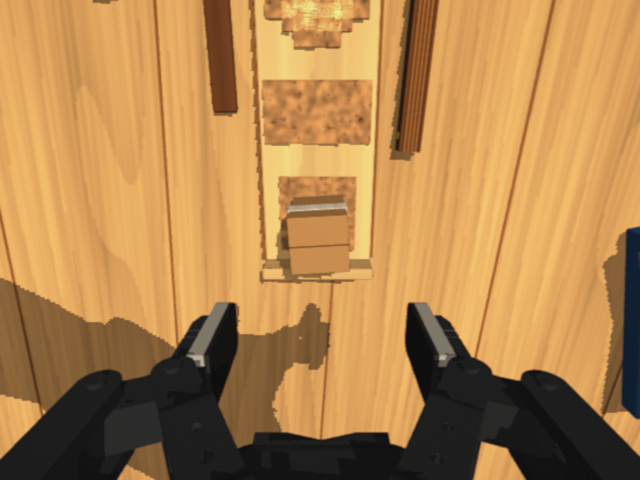

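The carton's top is centred at (319,244), as predicted, and is turned about 0.06 rad from the tool. I turn by -0.06, descend and grip.

```bash
python3 -m inch '[{"delta_pos":[-0.1,0,3],"rotation":[0,0,-0.06]},{"delta_pos":[0,0,4],"rotation":[0,0,0]},{"delta_pos":[0,0,4],"rotation":[0,0,0]},{"delta_pos":[0,0,2.4],"rotation":[0,0,0]},{"delta_pos":[0,0,1],"rotation":[0,0,0]},{"delta_pos":[0,0,0],"rotation":[0,0,0]}]'
python3 go.py .4845 -.310 .042 .118
python3 -m inch '[{"delta_pos":[0,0,0],"rotation":[0,0,0]},{"delta_pos":[0,0,0],"rotation":[0,0,0]},{"delta_pos":[0,0,0],"rotation":[0,0,0]},{"delta_pos":[0,0,0],"rotation":[0,0,0]},{"delta_pos":[0,0,0],"rotation":[0,0,0]},{"delta_pos":[0,0,0],"rotation":[0,0,0]},{"delta_pos":[0,0,0],"rotation":[0,0,0]}]' 3.1
python3 go.py .5128 .339 .2 .093
```

```text
time_s: 27.6
eef_pos: [0.4849, -0.3095, 0.0417]
eef_rot: [-0.001, 0.663, 0.748, 0.0]
wrist_force: [0.4, -0.0, 1.1]
opening: 0.797
t 27.6 pos [ 0.4849 -0.3095  0.0417] open_cm 6.8 F [ 0.43 -0.03  1.08]
delta tool cm [-0.04 -0.05 -0.03] turn [-0.0017 -0.0021  0.0023] delta if first turned [-0.05 -0.05 -0.03]
time_s: 28.3
eef_pos: [0.4866, -0.3122, 0.045]
eef_rot: [0.002, 0.664, 0.748, 0.0]
wrist_force: [0.0, 0.6, 7.0]
opening: 0.462
t 28.3 pos [ 0.4866 -0.3122  0.045 ] open_cm 3.95 F [0.04 0.61 7.03]
delta tool cm [ 64.3   10.36 -15.66] turn [0.0026 0.0028 0.0259] delta if first turned [ 64.59   8.65 -15.5 ]
```

Gripped at 3.95 cm, which matches the carton's 40 mm. I lift.

```bash
python3 -m inch '[{"delta_pos":[0,0,-1],"rotation":[0,0,0]},{"delta_pos":[0,0,-2],"rotation":[0,0,0]},{"delta_pos":[0,0,-4],"rotation":[0,0,0]},{"delta_pos":[0,0,-4],"rotation":[0,0,0]},{"delta_pos":[0,0,-4],"rotation":[0,0,0]},{"delta_pos":[0,0,-1],"rotation":[0,0,0.025]},{"delta_pos":[0,0,0],"rotation":[0,0,0]}]'
python3 go.py .5128 .337 .2 .093
python3 - <<'E'
from h import *
c=wrist(); save('w15.png',c['color'])
E
```

```text
time_s: 29.0
eef_pos: [0.4863, -0.312, 0.2057]
eef_rot: [0.003, 0.673, 0.739, -0.0]
wrist_force: [0.4, -0.2, -1.5]
opening: 0.461
t 29.0 pos [ 0.4863 -0.312   0.2057] open_cm 3.94 F [ 0.42 -0.17 -1.45]
delta tool cm [64.37  8.69  0.35] turn [0.0034 0.004  0.0004] delta if first turned [64.37  8.66  0.57]
```

View pics/w15.png

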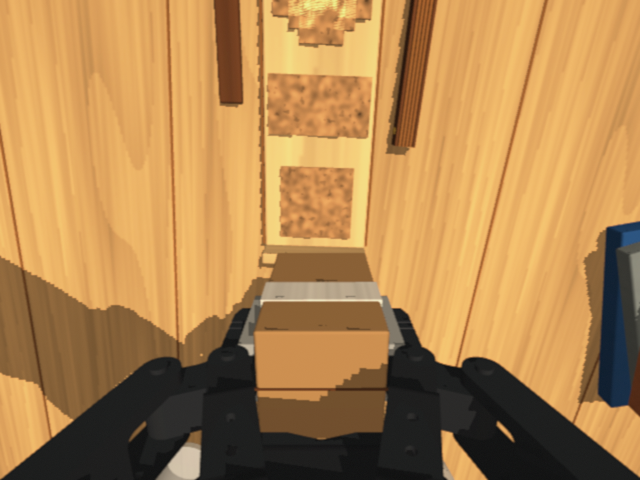

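Held square and level. I carry it over.

```bash
python3 -m inch '[{"delta_pos":[2,0.3,0],"rotation":[0,0,0]},{"delta_pos":[4.2,0.56,0],"rotation":[0,0,0]},{"delta_pos":[4.2,0.56,0],"rotation":[0,0,0]},{"delta_pos":[4.2,0.56,0],"rotation":[0,0,0]},{"delta_pos":[4.2,0.56,0],"rotation":[0,0,0]},{"delta_pos":[4.2,0.56,0],"rotation":[0,0,0]},{"delta_pos":[4.2,0.56,0],"rotation":[0,0,0]},{"delta_pos":[4.2,0.56,0],"rotation":[0,0,0]},{"delta_pos":[4.2,0.56,0],"rotation":[0,0,0]},{"delta_pos":[4.2,0.56,0],"rotation":[0,0,0]}]'
python3 -m inch '[{"delta_pos":[4.2,0.56,0],"rotation":[0,0,0]},{"delta_pos":[4.2,0.56,0],"rotation":[0,0,0]},{"delta_pos":[4.2,0.56,0],"rotation":[0,0,0]},{"delta_pos":[4.2,0.56,0],"rotation":[0,0,0]},{"delta_pos":[4.2,0.56,0],"rotation":[0,0,0]},{"delta_pos":[2.4,0.35,0],"rotation":[0,0,0]},{"delta_pos":[1.2,0.2,0],"rotation":[0,0,0]},{"delta_pos":[0,0,0],"rotation":[0,0,0]},{"delta_pos":[0,0,0],"rotation":[0,0,0]},{"delta_pos":[0,0,0],"rotation":[0,0,0]}]'
python3 go.py .5128 .337 .042 .093
python3 - <<'E'
from h import *
c=wrist(); save('w16.png',c['color'])
print(proj(c,(.5128,.339,.022)))
E
```

```text
time_s: 30.05
eef_pos: [0.4988, 0.0928, 0.2005]
eef_rot: [-0.002, 0.673, 0.74, -0.001]
wrist_force: [1.3, -0.0, -0.6]
opening: 0.463
time_s: 31.05
eef_pos: [0.5113, 0.3369, 0.2023]
eef_rot: [-0.0, 0.674, 0.739, -0.001]
wrist_force: [0.7, -1.1, -0.3]
opening: 0.463
t 31.05 pos [0.5113 0.3369 0.2023] open_cm 3.96 F [ 0.72 -1.1  -0.29]
delta tool cm [1.000e-02 1.700e-01 1.603e+01] turn [-0.001   0.0007 -0.0003] delta if first turned [-0.    0.15 16.03]
[323.9144583  206.69502103]
```

View pics/w16.png

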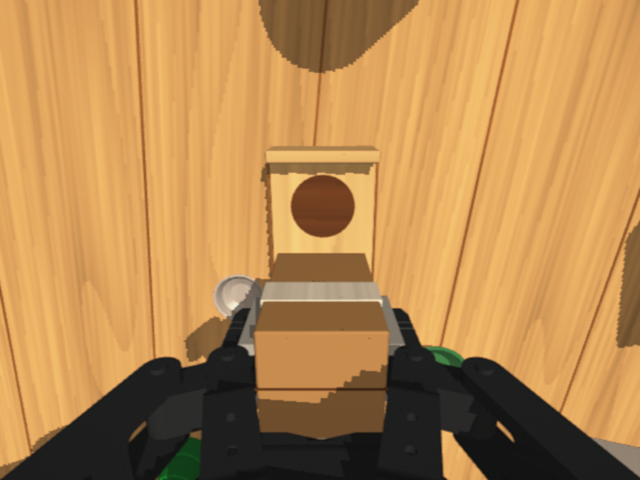

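The +120 mark is at (323,206) as predicted. I descend.

```bash
python3 -m inch '[{"delta_pos":[0,0,3],"rotation":[0,0,0]},{"delta_pos":[0,0,4],"rotation":[0,0,0]},{"delta_pos":[0,0,4],"rotation":[0,0,0]},{"delta_pos":[0,0,3],"rotation":[0,0,0]},{"delta_pos":[0,0,1.3],"rotation":[0,0,0]},{"delta_pos":[0,0,0],"rotation":[0,0,0]},{"delta_pos":[0,0,0],"rotation":[0,0,0]},{"delta_pos":[0,0,0],"rotation":[0,0,0]}]'
python3 -m inch '[{"delta_pos":[0,0,0.3],"rotation":[0,0,0]},{"delta_pos":[0,0,0.1],"rotation":[0,0,0]},{"delta_pos":[0,0,0],"rotation":[0,0,0]}]'
python3 go.py .5128 .337 .042 .093
```

```text
time_s: 31.9
eef_pos: [0.5131, 0.3388, 0.0522]
eef_rot: [0.001, 0.673, 0.739, 0.002]
wrist_force: [0.7, 0.7, -0.4]
opening: 0.463
time_s: 32.2
eef_pos: [0.5115, 0.3384, 0.0461]
eef_rot: [0.0, 0.673, 0.74, 0.0]
wrist_force: [1.1, -0.2, 0.5]
opening: 0.46
t 32.2 pos [0.5115 0.3384 0.0461] open_cm 3.93 F [ 1.1  -0.21  0.5 ]
delta tool cm [-0.15  0.12  0.41] turn [ 0.0004 -0.0001  0.0011] delta if first turned [-0.15  0.12  0.41]
```

```bash
python3 -m inch '[{"delta_pos":[-0.1,0.1,0.3],"rotation":[0,0,0]},{"delta_pos":[0,0,0],"rotation":[0,0,0]}]'
python3 -m inch '[{"delta_pos":[0,0,0.1],"rotation":[0,0,0]},{"delta_pos":[0,0,0],"rotation":[0,0,0]}]'
python3 -m inch '[{"delta_pos":[0,0,0.1],"rotation":[0,0,0]},{"delta_pos":[0,0,0],"rotation":[0,0,0]}]'
```

```text
time_s: 32.4
eef_pos: [0.5123, 0.3372, 0.0424]
eef_rot: [-0.0, 0.673, 0.74, -0.0]
wrist_force: [0.1, 0.1, -0.5]
opening: 0.46
time_s: 32.6
eef_pos: [0.5125, 0.3373, 0.042]
eef_rot: [-0.0, 0.673, 0.74, -0.0]
wrist_force: [-1.4, -1.5, 2.9]
opening: 0.463
time_s: 32.8
eef_pos: [0.5125, 0.3374, 0.042]
eef_rot: [0.0, 0.673, 0.74, -0.0]
wrist_force: [-4.2, -3.0, 10.1]
opening: 0.46
```

In contact, so I release, go up and check.

```bash
python3 -m inch '[{"delta_pos":[0,0,0],"rotation":[0,0,0]},{"delta_pos":[0,0,0],"rotation":[0,0,0]},{"delta_pos":[0,0,0],"rotation":[0,0,0]},{"delta_pos":[0,0,0],"rotation":[0,0,0]}]' 5.8
python3 -m inch '[{"delta_pos":[0,0,-1],"rotation":[0,0,0]},{"delta_pos":[0,0,-3],"rotation":[0,0,0]},{"delta_pos":[0,0,-4],"rotation":[0,0,0]},{"delta_pos":[0,0,-4],"rotation":[0,0,0]},{"delta_pos":[0,0,-4],"rotation":[0,0,0]},{"delta_pos":[4,-4,-2],"rotation":[0,0,0]},{"delta_pos":[4,-4,0],"rotation":[0,0,0]},{"delta_pos":[2,-4,0],"rotation":[0,0,0]},{"delta_pos":[0,0,0],"rotation":[0,0,0]}]'
python3 - <<'E'
from h import *
t=camera('top'); s=camera('scene')
save('tf.png',cv2.resize(t['color'][160:240,110:310],None,fx=4,fy=4,interpolation=cv2.INTER_CUBIC))
save('sf.png',cv2.resize(s['color'][210:320,340:530],None,fx=4,fy=4,interpolation=cv2.INTER_CUBIC))
for n,p,h in [('tower',(.535,.1002),.104),('tin',(.5277,.1798),.068),('bottle',(.5202,.2595),.098),('carton',(.5128,.339),.088)]:
    print(n,((proj(t,(*p,h))-[110,160])*4).round(0),((proj(s,(*p,h))-[340,210])*4).round(0))
E
```

```text
time_s: 33.2
eef_pos: [0.5124, 0.3373, 0.0406]
eef_rot: [-0.0, 0.673, 0.74, -0.0]
wrist_force: [-0.1, -0.0, -0.4]
opening: 0.682
time_s: 34.1
eef_pos: [0.3913, 0.4176, 0.2183]
eef_rot: [-0.001, 0.671, 0.741, -0.0]
wrist_force: [0.6, 0.1, -0.2]
opening: 0.677
tower [615.  88.] [182. 211.]
tin [459. 118.] [324. 207.]
bottle [278. 116.] [487. 136.]
carton [118. 133.] [628. 107.]
```

View pics/tf.png

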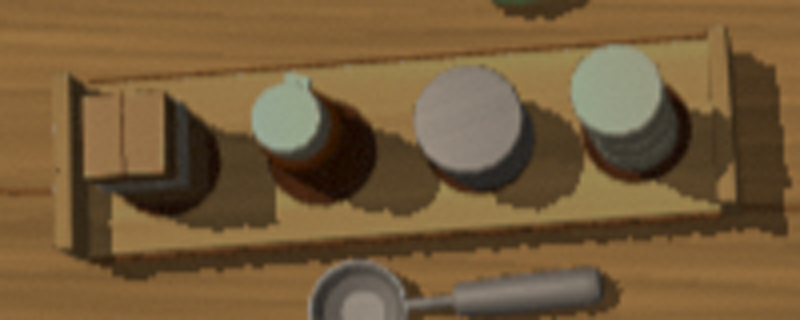

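View pics/sf.png

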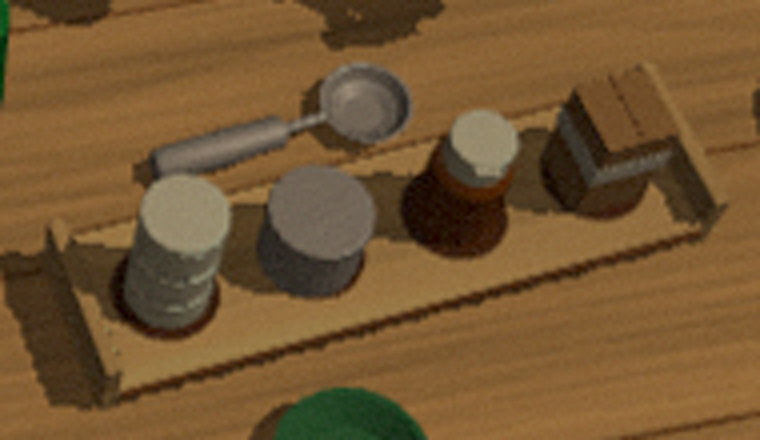

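The final top and scene crops show all four upright on their marks. Top-face centres are within about 5 mm of the ideal (tolerance 15 mm): tower (616,90) vs (615,88), tin (468,118) vs (459,118), bottle (286,118) vs (278,116), carton (124,135) vs (118,133), at about 0.5 mm per enlarged pixel.

```bash
python3 -c "
from bench import hand_in
print(hand_in())"
```

```text
the job is handed in; nothing more can be done
None
```

I moved all four things to the empty rack in reverse order and handed the job in at about 34 s of the 104 s allowed. The hand-in gives no verdict.

| Thing | Place on full rack (y, mm) | Mark on empty rack (y, mm) |
|---|---|---|
| Tower | +120 | -120 |
| Tin | +40 | -40 |
| Bottle | -40 | +40 |
| Carton | -120 | +120 |

I gripped each one by its sides from front and back and lowered it until the wrist felt contact (about 8–15 N). I then let go and raised the gripper clear. The green look-alikes were not touched.

- **Last checks:** the final top and scene pictures show all four upright on their marks, with the gripper open and well away from them. In the top view, the tower is about 1 mm from its ideal spot, the carton about 3 mm, and the bottle and tin about 4–5 mm. The limit is 15 mm.
- **Disagreements:** the scene view put the tin about 3 mm from its ideal spot, against 4–5 mm from above. I turned the held tower about 0.035 rad the wrong way once, in the air, and corrected it before carrying it over.

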